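# Tidy the doll's porch: set the shoe rack, put the clogs away, park the mower

## Task

Tidy the doll's porch. First turn the blue knob on the white shoe rack until the needle on the orange partition lines up with the red mark, and leave it lined up; then slide every wooden clog toe first under the rack's shelf until its toe is at the back wall, brown ones in the bay left of the partition and blue ones in the bay right of it (left and right as seen facing the rack's open front), standing flat and straight. Also push the green mower front first under the bench until its whole deck is beneath the seat and only the handle shows in front; leave the pink bowl and the watering can where they are.

Things in the scene. Friction and masses are not known exactly. Their poses are not given: they have to be found in the camera images.
- rack: white plastic doll's shoe rack, fixed, 282 wide (y), 58 high. Origin: centre underneath; x points into the rack from its open front, y to the left seen from the front. Shelf front edge at x = -42, back wall's inner face at x = +42, shelf underside 50 high, shelf 8 thick; no floor. Inner side faces at y = -135, +135. The orange partition makes a left bay (+y) and a right bay (-y)
- pointer (a point): inner tip of the black needle on the orange partition (5 thick, 2.5 either side of the needle, from front edge to back wall under the shelf), 62 high, at rack x = -24. The partition slides along the rack's y and carries the needle; axes as the rack's
- marker: red arrow-shaped mark (26 x 4 strip with a 14 wide tail) lying on the shelf top just behind the needle's travel; its axes are parallel to the rack's and its y position is the one the needle must reach
- knob (a joint): angle of the blue knob on the shelf's right end, rad, 0 to 8, grows clockwise seen from above; each rad clockwise moves the partition and needle 15 mm to the right (-y of the rack), anticlockwise moves it left. At 0 the knob's grip bar lies along the rack's x
- knob_grip (a point): on the knob's vertical axis at the height to grip its bar; the bar is about 44 long, and the two long sides are gripped
- mower: green toy push mower, 160 g: deck and wheels 100 long x 80 wide, 52 high with the black engine. Origin: centre of the deck's underside at table level; x points forward (away from the handle), z up. Two thin tubes rise backwards from the deck to a yellow handle bar
- mower_handle (a point): centre of the mower's yellow handle bar: 14 (x) x 60 (y) x 16 (z), at mower x = -95, z = 104; grip across its x
- bench: brown wooden doll's bench, fixed. Origin on the table under the seat; x points from the open front to the back rest. Seat from x = -55 to +65, 190 wide, underside 66 and top 76 high; opening between side panels y -82 to +82; a low rail with inner face at x = +58 closes the back; back rest at x = 58 to 66 up to z = 149
- bowl: pink silicone bowl, 90 across, 38 high; not part of the job, must stay where it is. Origin: centre of its underside
- can: steel toy watering can, body 64 across, 55 high, with spout and handle, 140 over all; not part of the job, must stay where it is. Origin: centre of its underside
- shoe_a1: toy clog of plain brown wood, 90 long x 38 wide x 36 high, 60 g; may be absent. Origin: centre of its underside; x points to the toe, z up. Rear half (x -45 to -1): straight-sided, 38 wide, 33 high, dark round foot opening on top (grip it across y there); toe half rounder, 36 wide
- shoe_a1_toe (a point): front tip of shoe_a1's toe (shoe x = +45, 20 above its underside)
- shoe_a2: toy clog of plain brown wood, 90 long x 38 wide x 36 high, 60 g; may be absent. Origin: centre of its underside; x points to the toe, z up. Rear half (x -45 to -1): straight-sided, 38 wide, 33 high, dark round foot opening on top (grip it across y there); toe half rounder, 36 wide
- shoe_a2_toe (a point): front tip of shoe_a2's toe (shoe x = +45, 20 above its underside)
- shoe_b1: toy clog of blue painted wood, 90 long x 38 wide x 36 high, 60 g; may be absent. Origin: centre of its underside; x points to the toe, z up. Rear half (x -45 to -1): straight-sided, 38 wide, 33 high, dark round foot opening on top (grip it across y there); toe half rounder, 36 wide
- shoe_b1_toe (a point): front tip of shoe_b1's toe (shoe x = +45, 20 above its underside)
- shoe_b2: toy clog of blue painted wood, 90 long x 38 wide x 36 high, 60 g; may be absent. Origin: centre of its underside; x points to the toe, z up. Rear half (x -45 to -1): straight-sided, 38 wide, 33 high, dark round foot opening on top (grip it across y there); toe half rounder, 36 wide
- shoe_b2_toe (a point): front tip of shoe_b2's toe (shoe x = +45, 20 above its underside)
Mind the look-alikes: they are no part of the job. Leave any purple look-alike of the bench alone.

How it is judged:
On the way:
1. the needle is lined up with the red mark (within 4 mm) and the knob is let go, before any clog is pushed home in the rack (y of pointer in the frame of marker between -0.004 and 0.004 m and contact force between the fingers and knob below 0.3 N and x of each of shoe_a1_toe, shoe_a2_toe, shoe_b1_toe, shoe_b2_toe in the frame of rack below 0.02 m), for 0.4 s.
At the end, for the whole second after the job is handed in: Needle within 4 mm of the mark; every clog flat under the shelf, toe within 15 mm of the back wall, straight within 0.3 rad, brown left and blue right of the partition; mower upright, deck under the seat (12 mm may show), straight within 0.3 rad, handle in front; all at rest (y of pointer in the frame of marker between -0.004 and 0.004 m and x of each of shoe_a1_toe, shoe_a2_toe, shoe_b1_toe, shoe_b2_toe in the frame of rack above 0.027 m and angle between the x axis of each of shoe_a1, shoe_a2, shoe_b1, shoe_b2 and the x axis of rack, either way round below 0.3 rad and angle between each of shoe_a1, shoe_a2, shoe_b1, shoe_b2, mower's own z axis and vertical below 0.2 rad and height (world z) of each of shoe_a1, shoe_a2, shoe_b1, shoe_b2, mower below 0.012 m and linear speed of each of shoe_a1, shoe_a2, shoe_b1, shoe_b2, mower below 0.02 m/s and y of each of shoe_a1, shoe_a2 in the frame of pointer above 0.014 m and y of each of shoe_a1, shoe_a2 in the frame of rack below 0.125 m and y of each of shoe_b1, shoe_b2 in the frame of pointer below -0.014 m and y of each of shoe_b1, shoe_b2 in the frame of rack above -0.125 m and x of mower in the frame of bench between -0.017 and 0.03 m and y of mower in the frame of bench between -0.05 and 0.05 m and x of mower_handle in the frame of bench below -0.05 m and angle between the x axis of mower and the x axis of bench, either way round below 0.3 rad); the robot touches nothing.
It fails at once if the bowl is moved more than 40 mm (distance of bowl from where it was at the start of the episode above 0.04 m).
It fails at once if the can is moved more than 40 mm (distance of can from where it was at the start of the episode above 0.04 m).
Of shoe_a1, shoe_a2, shoe_b1, shoe_b2 only 3 to 4 are there at a start; the rules pass over those that are not, and their reading is None.
At some moment in a run one of shoe_a1, shoe_a2, shoe_b1, shoe_b2, mower may be knocked a few centimetres aside while the robot is not near it.
Once in a run the grip may slacken for a moment while it holds something.
It also fails if it takes over 210 s, if anything falls off the work surface, if the arm or the gripper's body presses on something with over 40 N, if the wrist force passes 120 N, or if a joint passes its speed limit or range.

## Robot

A 6-joint arm with a two-finger parallel gripper is mounted at the origin on the work surface. World frame = base frame: x ahead of the robot, y to its left, z up, the work surface at z = 0. Lengths are in m, angles in rad, forces in N, time in s.
With the tool pointing down it reaches from about 0.35 to 0.775 m from the base axis. Payload 5.5 kg.
Tool frame: the origin (TCP) lies midway between the tips of the shut fingers; the grasp point (between the pads) lies 19 mm behind it; x points along the fingers, y is the direction in which the jaws open and shut, and the axes are right-handed (so a half turn about x gives the same grasp; the last joint's range is limited). The gripper opens to 85 mm and grips with 20 to 120 N. Pads are 22 mm wide; open, the fingers measure 114 mm over their backs; the gripper's body (76 mm by 85 mm) begins 54 mm behind the grasp point. The pads swing forward as they close: fully open they stand 13 mm farther back than shut.
Start: joints at [-1.265, 0.313, 0.046, 1.304, 0, 1.431], TCP at [0.248, -0.519, 0.231] pointing down, gripper open.
Joint ranges: [-2.76, 2.76], [-0.86, 1.69], [-1.03, 1.26], [-2.2, 2.34], [-1.47, 1.5], [-3.14, 3.14]. Speed limits (rad/s): [2.57, 2.57, 3.14, 3.14, 3.14, 3.14].

## Interface

Orientations are given as a unit quaternion [w, x, y, z].
In Python, from workcell import env, optics, order, models gives the robot as it stands. The module is installed in compiled form; this text tells all that it offers.
- The arm moves only by the tool servo_tool, never from a script. Its argument "moves" is a list of rows, each a list of 5 numbers: the shift along the tool's x, y, z in cm, then the turn about the tool's x in rad, then the closure, from -1 (fully open) to 1 (shut). A call has exactly 10 rows; each row shifts and turns the commanded pose from where the row before left it, along the tool's axes as they then stand; what a row does not reach is not made up. A row lasts 1/8 s, in which the tool goes at most 62.5 mm and 10.7 degrees, less where a joint would pass 70% of its speed; a pose out of reach is approached as far as the arm can. A call is refused whole if a number of a shift passes 6.25 or a number of a turn 0.188, either way. A call with a gripper value outside its range is refused whole. The fingers move at their own pace and stop on an object; "grip_force" is the grip in N (left out, the last holds). Time passes only in rows, so rows that do not move let the fingers close, or fill a call up. It gives the time, the measured TCP pose, the force and the opening at its end, in the units of the state.
- env.get_state(): the state, without advancing time (a new reading comes with each control period).
- optics.read_camera(name): name is "scene" or "top" or "wrist"; returns a dict with "pixels" (400x640x3 uint8, blue, green, red), "vertical_fov" (degrees; the focal length in pixels is half the picture's height over the tangent of half this angle, whatever the lens; pixels are square), "cx", "cy" (the principal point, pixels), "extrinsics" (4x4, takes a point from world to camera coordinates). Camera axes: x right, y up, looking along -z (the intrinsics and any distortion apply to the point x, -y, -z); pixel columns grow to the right and rows downward; lengths in m; the calibration is good to about 2 mm. A picture is of the moment at which its call begins. There is no depth.
- order.hand_in(): hands the job in, once; it reports no verdict.
Trained networks look in a picture, given as the dict that the camera call returned (one of the last four; its "shot" number tells which), for a name from the list of things; names that differ only in an ending like _2 or _b are one class to them, and where a whole thing is asked for, a point or a joint stands for the part that bears it (a point fixed in the world has none). Each returns a list of dicts, best first, with "conf" (0 to 1); they miss things now and then, are a little off and sometimes report something else, mostly with a low value. They report only what shows in the picture. A call takes as long as a camera call. They do not tell look-alikes from the thing itself.
- models.outline_of(name, picture): "pixels" (400x640 bool, what is visible of it) and "location" ([column, row] in pixels, amid what is visible of it).
- models.pinpoint(name, picture): "location" ([column, row] in pixels: a listed point, or the origin of a listed thing).
The state is a dict: "clock": time; "joint_pos": joint angles; "qvel": joint speeds; "tau": joint torques, N m; "tcp_pos": TCP position; "orientation": TCP orientation; "wrist_force": force on the tool from outside, world axes, zero at the start; "ft_torque": the same for the moment, N m; "finger_gap": finger opening in m.
Only numpy, scipy, OpenCV 4.12 (cv2) and the standard library are available. Lean on these libraries where they do the work, as an engineer would, in place of code of your own. Each camera call takes 0.05 s, during which the arm holds its last target.

## Working session

There is one attempt and no reset: what is moved stays moved. The work goes in short steps, Python scripts to look and compute and a tool call to move; the robot and the scene stay as the last step left them, time stands still between calls to the robot, and variables do not carry over. Pictures are saved under pics/ and viewed, and the job is handed in when it is done.

Besides the shell and the picture viewer there is one more tool, called after "Call:" as name([rows], argument=value, ...), one row to a line, values as JSON. servo_tool: Moves the arm, as the interface text tells. Its arguments: {"type":"object","properties":{"moves":{"type":"array"},"grip_force":{"type":"number"}},"required":["moves"]}

```bash
mkdir -p pics; cat > h.py <<'E'
import numpy as np, cv2
from workcell import env, optics, order, models
def cam(n,save=None):
    p=optics.read_camera(n)
    if save: cv2.imwrite('pics/'+save,p['pixels'])
    return p
E
python3 - <<'E'
from h import *
s=env.get_state()
print({k:np.round(v,3).tolist() for k,v in s.items()})
for n in ['scene','top','wrist']:
    p=cam(n,n+'0.png'); print(n,p['vertical_fov'],p['cx'],p['cy'],[k for k in p],np.round(p['extrinsics'],3).tolist())
E
```

```text
{'clock': 0.0, 'joint_pos': [-1.265, 0.314, 0.045, 1.304, 0.0, 1.431], 'qvel': [0.0, 0.0, -0.001, 0.002, -0.001, -0.0], 'tau': [0.0, -48.062, 29.854, 0.019, -0.0, -0.0], 'tcp_pos': [0.248, -0.518, 0.23], 'orientation': [-0.156, -0.69, -0.157, 0.69], 'wrist_force': [0.507, -0.173, -0.739], 'ft_torque': [-0.014, 0.025, -0.005], 'finger_gap': 0.086}
scene 56.468728303263276 312.6122581647223 205.17317305021317 ['pixels', 'vertical_fov', 'cx', 'cy', 'extrinsics', 'shot'] [[0.734, 0.679, -0.007, -0.34], [-0.404, 0.445, 0.799, 0.121], [0.546, -0.584, 0.601, -1.516], [0.0, 0.0, 0.0, 1.0]]
top 52.618392993262844 315.0706130534032 200.46823778215267 ['pixels', 'vertical_fov', 'cx', 'cy', 'extrinsics', 'shot'] [[0.023, -1.0, 0.009, -0.028], [0.998, 0.023, 0.055, -0.487], [-0.055, 0.008, 0.998, -1.427], [0.0, 0.0, 0.0, 1.0]]
wrist 67.82586527913439 318.56419936772375 196.85389850768235 ['pixels', 'vertical_fov', 'cx', 'cy', 'extrinsics', 'shot'] [[0.432, -0.902, -0.002, -0.575], [0.858, 0.412, -0.306, 0.041], [0.276, 0.131, 0.952, -0.38], [0.0, 0.0, 0.0, 1.0]]
```

View pics/scene0.png

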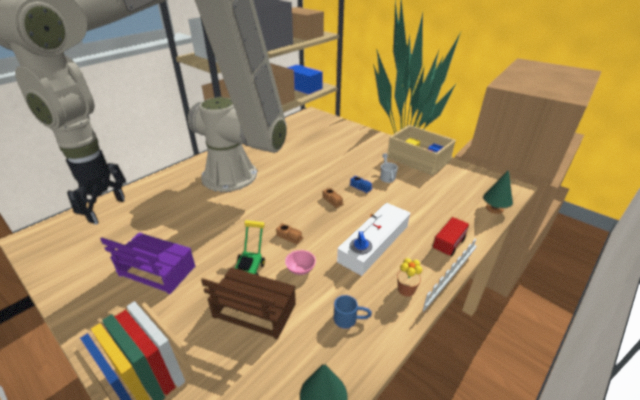

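View pics/top0.png

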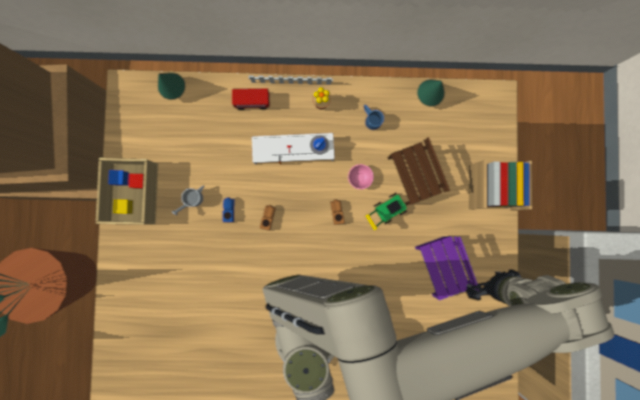

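View pics/wrist0.png

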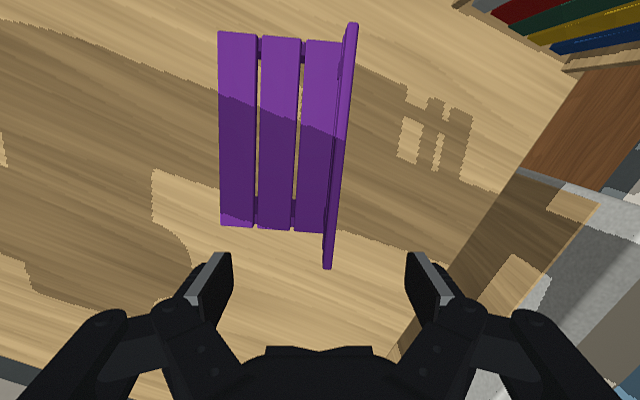

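```bash
cat >> h.py <<'E'
def foc(p): return 200/np.tan(np.radians(p['vertical_fov'])/2)
def ray(p,uv):
    f=foc(p);E=np.array(p['extrinsics']);R,t=E[:3,:3],E[:3,3]
    d=np.array([(uv[0]-p['cx'])/f,-(uv[1]-p['cy'])/f,-1.])
    return -R.T@t, R.T@d
def pt(p,uv,z):
    c,d=ray(p,uv); return c+d*(z-c[2])/d[2]
def proj(p,X):
    E=np.array(p['extrinsics']);q=E[:3,:3]@np.array(X)+E[:3,3];f=foc(p)
    return np.array([p['cx']+f*q[0]/-q[2],p['cy']-f*q[1]/-q[2]])
def yawtool(s=None):
    s=s or env.get_state()
    from scipy.spatial.transform import Rotation as Ro
    w,x,y,z=s['orientation']; return Ro.from_quat([x,y,z,w]).as_matrix()
def st():
    s=env.get_state(); R=yawtool(s)
    print('t',round(s['clock'],2),'tcp',np.round(s['tcp_pos'],4),'F',np.round(s['wrist_force'],1),'gap',round(s['finger_gap'],4));print(np.round(R,3).tolist(),'q',np.round(s['joint_pos'],2))
    return s,R
E
python3 - <<'E'
from h import *
p=cam('top')
z={'rack':0,'pointer':.062,'marker':.058,'knob_grip':.09,'mower':0,'mower_handle':.104,'bench':0,'bowl':0,'can':0,'shoe_a1':0,'shoe_a1_toe':.02,'shoe_b1':0,'shoe_b1_toe':.02}
for n in z:
    for d in models.pinpoint(n,p)[:3]:
        print(n,round(d['conf'],2),np.round(d['location'],1),np.round(pt(p,d['location'],z[n]),3))
im=p['pixels']
cv2.imwrite('pics/t1.png',cv2.resize(im[110:310,210:490],None,fx=2.8,fy=2.8,interpolation=cv2.INTER_CUBIC))
st()
E
```

```text
rack 0.82 [296.  149.2] [0.673 0.056 0.   ]
rack 0.28 [269.6 216.7] [0.426 0.145 0.   ]
knob_grip 0.69 [388.1 206.4] [ 0.469 -0.263  0.09 ]
knob_grip 0.49 [320.5 139.8] [ 0.69 -0.03  0.09]
mower 0.74 [387.9 208.2] [ 0.467 -0.279  0.   ]
mower_handle 0.71 [368.  219.9] [ 0.422 -0.194  0.104]
bench 0.86 [407.1 176.8] [ 0.582 -0.347  0.   ]
bench 0.86 [437.1 264.6] [ 0.269 -0.458  0.   ]
bench 0.23 [227.3 197.1] [0.493 0.298 0.   ]
bowl 0.88 [359.2 179.1] [ 0.569 -0.174  0.   ]
bowl 0.63 [321.4 141.8] [ 0.702 -0.035  0.   ]
can 0.66 [200.8 196.7] [0.493 0.393 0.   ]
shoe_a1 0.8 [335.9 211.6] [ 0.45  -0.093  0.   ]
shoe_a1 0.61 [269.3 219.4] [0.417 0.145 0.   ]
shoe_a1_toe 0.76 [269.6 204.3] [0.47  0.144 0.02 ]
shoe_b1 0.86 [225.7 208.7] [0.452 0.303 0.   ]
shoe_b1_toe 0.59 [318.5 141.7] [ 0.698 -0.024  0.02 ]
shoe_b1_toe 0.55 [226.5 197.2] [0.492 0.297 0.02 ]
t 0.85 tcp [ 0.2479 -0.5188  0.2313] F [ 0.4 -0.7  0.1] gap 0.0853
[[0.0, 0.431, -0.902], [-0.0, -0.902, -0.431], [-1.0, 0.0, 0.0]] q [-1.26  0.31  0.05  1.3   0.    1.43]
```

View pics/t1.png

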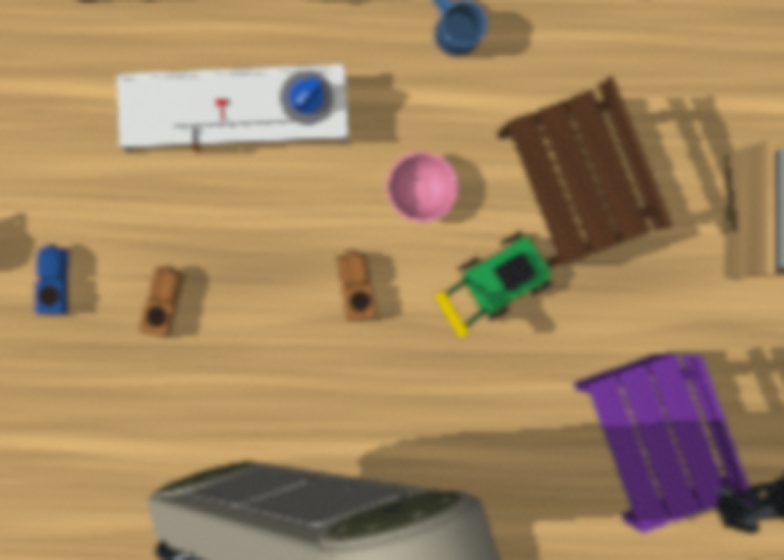

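```bash
cat >> h.py <<'E'
def plan(targets,rows=10,phi_deg=None):
    """remaining: tool-axis shift from cur tcp to target; print total turn and per-row moves (turn first order: shift in current axes then turn)"""
def rel(target,phi=None,n=10,turn_n=None):
    s=env.get_state();R=yawtool(s);d=np.array(target)-s['tcp_pos']
    y=R[:,1];cur=np.arctan2(y[1],y[0])
    q=s['joint_pos']
    print('now tcp',np.round(s['tcp_pos'],4),'phi',round(cur,3),'q1,q6',np.round([q[0],q[5]],2))
    print(' tool shift cm',np.round(R.T@d*100,2), 'per row /%d'%n,np.round(R.T@d*100/n,2))
    if phi is not None:
        turn=cur-phi
        print(' turn (raw)',round(turn,3),'q6 after ~',round(q[5]+turn,2))
        a=turn/n; out=[]
        for i in range(n):
            th=cur-a*i
            yy=np.array([np.cos(th),np.sin(th),0]);xx=np.array([0,0,-1.]);zz=np.cross(xx,yy)
            v=d*100/n; out.append([round(float(v@xx),2),round(float(v@yy),2),round(float(v@zz),2),round(float(a),3)])
        print(out)
E
python3 - <<'E'
from h import *
p=cam('wrist');print(ray(p,(320,200)))
rel([0.58,-.03,.28],np.pi/2+ -1.265+0.0 -0.8+1.25,10)
rel([0.58,-.03,.28],.785,10)
E
```

```text
(array([ 0.31795806, -0.48600785,  0.37420973]), array([-0.28293582, -0.14091585, -0.94880197]))
now tcp [ 0.2479 -0.5189  0.2314] phi -1.125 q1,q6 [-1.26  1.43]
 tool shift cm [ -4.87 -29.79 -51.04] per row /10 [-0.49 -2.98 -5.1 ]
 turn (raw) -1.881 q6 after ~ -0.45
[[-0.49, -2.98, -5.1, -0.188], [-0.49, -1.97, -5.57, -0.188], [-0.49, -0.9, -5.84, -0.188], [-0.49, 0.21, -5.91, -0.188], [-0.49, 1.31, -5.76, -0.188], [-0.49, 2.37, -5.42, -0.188], [-0.49, 3.34, -4.88, -0.188], [-0.49, 4.19, -4.17, -0.188], [-0.49, 4.9, -3.31, -0.188], [-0.49, 5.43, -2.34, -0.188]]
now tcp [ 0.2479 -0.5189  0.2314] phi -1.125 q1,q6 [-1.26  1.43]
 tool shift cm [ -4.87 -29.79 -51.04] per row /10 [-0.49 -2.98 -5.1 ]
 turn (raw) -1.91 q6 after ~ -0.48
[[-0.49, -2.98, -5.1, -0.191], [-0.49, -1.96, -5.58, -0.191], [-0.49, -0.86, -5.85, -0.191], [-0.49, 0.26, -5.9, -0.191], [-0.49, 1.38, -5.75, -0.191], [-0.49, 2.45, -5.38, -0.191], [-0.49, 3.42, -4.82, -0.191], [-0.49, 4.28, -4.08, -0.191], [-0.49, 4.97, -3.19, -0.191], [-0.49, 5.49, -2.19, -0.191]]
```

```bash
python3 - <<'E'
from h import *
rel([0.63,-.06,.28],.80,11)
E
```

```text
now tcp [ 0.2479 -0.5189  0.2314] phi -1.125 q1,q6 [-1.26  1.43]
 tool shift cm [ -4.87 -24.93 -54.26] per row /11 [-0.44 -2.27 -4.93]
 turn (raw) -1.925 q6 after ~ -0.49
[[-0.44, -2.27, -4.93, -0.175], [-0.44, -1.37, -5.25, -0.175], [-0.44, -0.44, -5.41, -0.175], [-0.44, 0.51, -5.4, -0.175], [-0.44, 1.44, -5.23, -0.175], [-0.44, 2.33, -4.9, -0.175], [-0.44, 3.15, -4.42, -0.175], [-0.44, 3.87, -3.8, -0.175], [-0.44, 4.48, -3.07, -0.175], [-0.44, 4.94, -2.25, -0.175], [-0.44, 5.26, -1.35, -0.175]]
```

Call:
servo_tool([
  [-0.5,-2.3,-4.9,-0.175,-1],
  [-0.5,-1.4,-5.2,-0.175,-1],
  [-0.5,-0.4,-5.4,-0.175,-1],
  [-0.5,0.5,-5.4,-0.175,-1],
  [-0.5,1.4,-5.2,-0.175,-1],
  [-0.5,2.3,-4.9,-0.175,-1],
  [-0.5,3.2,-4.4,-0.175,-1],
  [-0.5,3.9,-3.8,-0.175,-1],
  [-0.5,4.5,-3.1,-0.175,-1],
  [-0.5,4.9,-2.2,-0.175,-1],
])

```text
clock: 2.15
tcp_pos: [0.5952, -0.1009, 0.2816]
orientation: [0.631, 0.32, 0.63, -0.32]
wrist_force: [1.0, -0.7, -0.8]
finger_gap: 0.0855
```

```bash
python3 - <<'E'
from h import *
p=cam('wrist','w1.png')
z={'pointer':.062,'marker':.058,'knob_grip':.085,'rack':0,'mower':0,'mower_handle':.104,'bowl':0,'shoe_a1':0}
for n in z:
    for d in models.pinpoint(n,p)[:2]:
        print(n,round(d['conf'],2),np.round(d['location'],1),np.round(pt(p,d['location'],z[n]),4))
st()
p=cam('top','t2.png')
E
```

```text
pointer 0.77 [463.1  35.9] [0.6354 0.1092 0.062 ]
marker 0.58 [457.1  78.1] [0.6616 0.0756 0.058 ]
knob_grip 0.94 [416.7 161.8] [ 0.6791 -0.0254  0.085 ]
knob_grip 0.47 [456.3  79.1] [0.6533 0.066  0.085 ]
rack 0.61 [432.7  93.8] [0.6669 0.06   0.    ]
mower 0.92 [177.3 207.5] [ 0.4661 -0.2889  0.    ]
mower_handle 0.59 [127.  156.4] [ 0.4144 -0.2072  0.104 ]
mower_handle 0.36 [432.1  93.3] [0.637  0.0358 0.104 ]
bowl 0.82 [279.8 190.6] [ 0.5766 -0.1749  0.    ]
bowl 0.69 [460.9  35.5] [0.6477 0.1331 0.    ]
shoe_a1 0.83 [231.4  93.2] [ 0.4474 -0.0997  0.    ]
t 2.6 tcp [ 0.5935 -0.1036  0.2814] F [-0.1  0.3  1. ] gap 0.0855
[[-0.0, 0.812, 0.583], [-0.0, 0.583, -0.812], [-1.0, -0.0, 0.0]] q [-0.31  0.36  0.24  1.45 -0.    0.64]
```

View pics/w1.png

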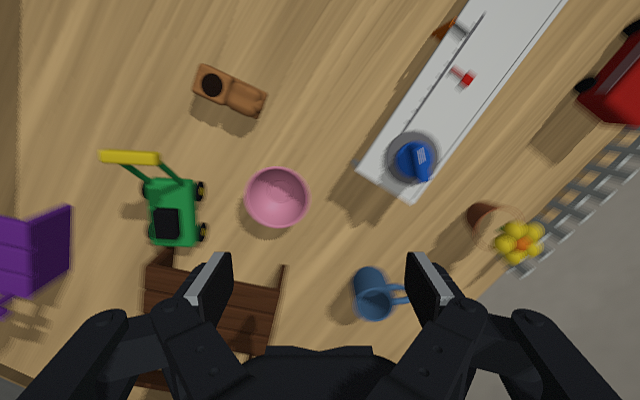

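```bash
python3 - <<'E'
from h import *
im=cv2.imread('pics/w1.png')
cv2.imwrite('pics/w1c.png',cv2.resize(im[0:220,340:560],None,fx=2.7,fy=2.7,interpolation=cv2.INTER_CUBIC))
rel([0.665,0,.25],.62,4)
E
```

```text
now tcp [ 0.5936 -0.1036  0.2814] phi 0.623 q1,q6 [-0.31  0.64]
 tool shift cm [ 3.14 11.84 -4.25] per row /4 [ 0.79  2.96 -1.06]
 turn (raw) 0.003 q6 after ~ 0.64
[[0.79, 2.96, -1.06, 0.001], [0.79, 2.96, -1.06, 0.001], [0.79, 2.96, -1.07, 0.001], [0.79, 2.96, -1.07, 0.001]]
```

View pics/w1c.png

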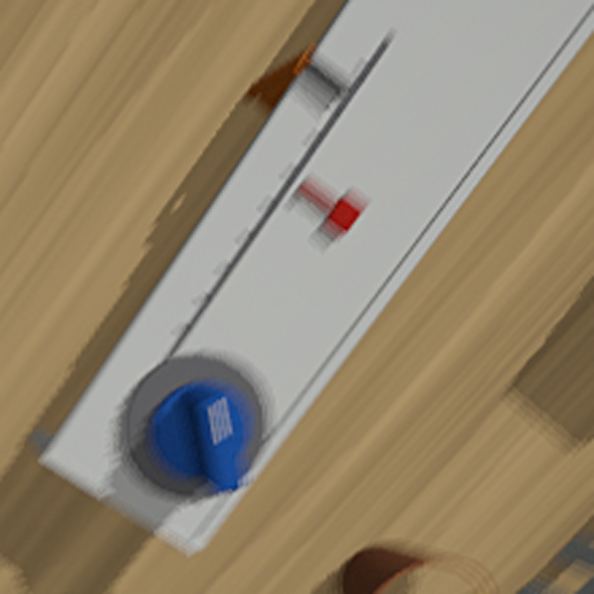

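Call:
servo_tool([
  [0.8,2.96,-1.06,0,-1],
  [0.8,2.96,-1.06,0,-1],
  [0.8,2.96,-1.06,0,-1],
  [0.8,2.96,-1.06,0,-1],
  [0,0,0,0,-1],
  [0,0,0,0,-1],
  [0,0,0,0,-1],
  [0,0,0,0,-1],
  [0,0,0,0,-1],
  [0,0,0,0,-1],
])

```text
clock: 3.9
tcp_pos: [0.6653, 0.001, 0.2494]
orientation: [0.63, 0.322, 0.629, -0.322]
wrist_force: [-0.1, 1.0, -0.4]
finger_gap: 0.0857
```

```bash
python3 - <<'E'
from h import *
p=cam('wrist','w2.png')
z={'pointer':.062,'marker':.058,'knob_grip':.085,'rack':0}
for n in z:
    for d in models.pinpoint(n,p)[:2]:
        print(n,round(d['conf'],2),np.round(d['location'],1),np.round(pt(p,d['location'],z[n]),4))
st()
E
```

```text
pointer 0.51 [358.   70.8] [0.6342 0.1114 0.062 ]
marker 0.46 [357.7 114.7] [0.6613 0.0772 0.058 ]
knob_grip 0.95 [311.8 205.2] [ 0.6763 -0.0285  0.085 ]
rack 0.71 [346.5 122.6] [0.6631 0.0635 0.    ]
t 4.15 tcp [0.6654 0.0013 0.2492] F [ 0.3 -0.1 -0.9] gap 0.0856
[[-0.0, 0.811, 0.585], [-0.0, 0.585, -0.811], [-1.0, -0.0, 0.0]] q [-0.12  0.5   0.36  1.44 -0.    0.83]
```

View pics/w2.png

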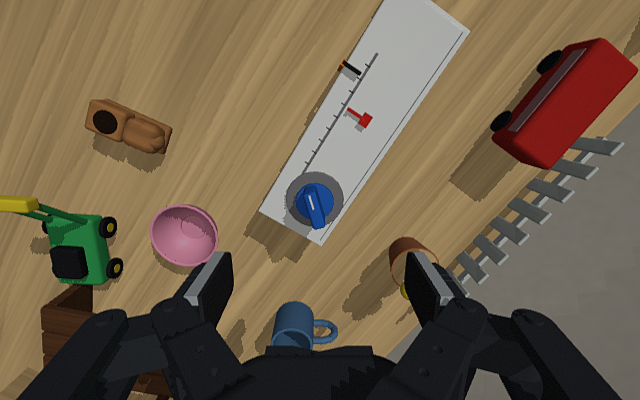

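```bash
python3 - <<'E'
from h import *
im=cv2.imread('pics/w2.png')
cv2.imwrite('pics/w2c.png',cv2.resize(im[160:250,255:375],None,fx=6,fy=6,interpolation=cv2.INTER_CUBIC))
cv2.imwrite('pics/w2d.png',cv2.resize(im[40:140,310:410],None,fx=6,fy=6,interpolation=cv2.INTER_CUBIC))
E
```

```text
(no output)
```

View pics/w2c.png

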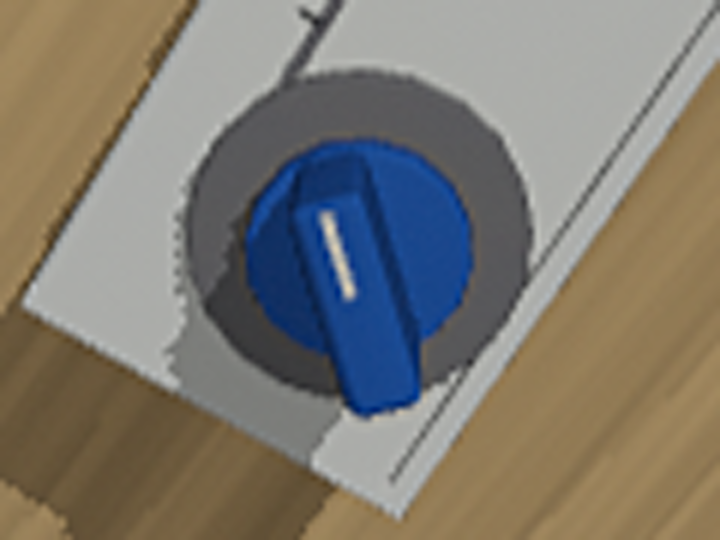

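View pics/w2d.png

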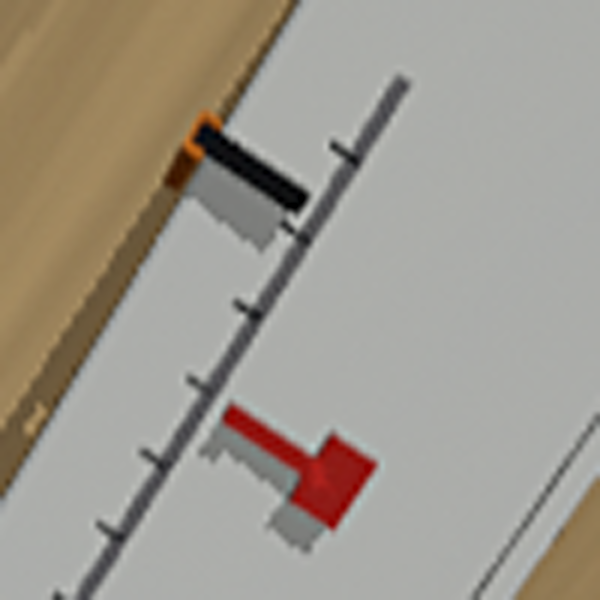

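```bash
python3 - <<'E'
from h import *
p=cam('wrist')
P=lambda u,z:pt(p,u,z)
A=P((259.2,210.8),.058);B=P((321.7,246.2),.058);print('rightcorners',A,B,np.linalg.norm(A-B))
F=P((382,0.5),.058);print('front edge',F)
ydir=(F-A)[:2];ydir/=np.linalg.norm(ydir);xd=np.array([ydir[1],-ydir[0]]);print('rack ydir',ydir,'yaw',np.arctan2(xd[1],xd[0]))
n=P((310+302/6,40+203/6),.062);m=P((310+228/6,40+412/6),.059);m2=P((310+335/6,40+480/6),.059)
print('needle',n,'mark',m,m2,'dy',[(n-k)[:2]@ydir for k in(m,m2)])
print('rack centre from right', A[:2]+ydir*.141+xd*.042)
for z in(.06,.065):print('knob disc',P((315,199.2),z))
for z in(.09,.1,.11):
  a=P((255+330/6,160+200/6),z);b=P((255+385/6,160+408/6),z);print('bar',z,a,b,np.linalg.norm(a-b),np.arctan2(*(b-a)[1::-1]), (a+b)/2)
E
```

```text
rightcorners [ 0.6343446  -0.07899287  0.058     ] [ 0.72265883 -0.07313194  0.058     ] 0.08850849133169934
front edge [0.61409297 0.17570859 0.058     ]
rack ydir [-0.07926109  0.99685389] yaw 0.07934431327983624
needle [0.63785542 0.11081703 0.062     ] mark [0.64882153 0.07625365 0.059     ] [0.67171649 0.07824567 0.059     ] dy [np.float64(0.03532382280575413), np.float64(0.03515274810181591)]
rack centre from right [0.66503665 0.06489249]
knob disc [ 0.67959664 -0.02739443  0.06      ]
knob disc [ 0.67868496 -0.02602141  0.065     ]
bar 0.09 [ 0.66599661 -0.01693826  0.09      ] [ 0.69735884 -0.04364651  0.09      ] 0.04119368833999031 -0.7054254181167263 [ 0.68167773 -0.03029238  0.09      ]
bar 0.1 [ 0.66444236 -0.01426565  0.1       ] [ 0.69476648 -0.04008984  0.1       ] 0.03983014677514893 -0.7054254181167267 [ 0.67960442 -0.02717775  0.1       ]
bar 0.11 [ 0.66288811 -0.01159305  0.11      ] [ 0.69217412 -0.03653317  0.11      ] 0.038466605210307515 -0.7054254181167264 [ 0.67753111 -0.02406311  0.11      ]
```

Call:
servo_tool([
  [0,0,0,-0.188,-1],
  [0,0,0,-0.188,-1],
  [0,0,0,-0.188,-1],
  [0,0,0,-0.188,-1],
  [0,0,0,-0.188,-1],
  [0,0,0,-0.188,-1],
  [0,0,0,-0.188,-1],
  [0,0,0,-0.188,-1],
  [0,0,0,-0.188,-1],
  [0,0,0,-0.188,-1],
])

```text
clock: 5.45
tcp_pos: [0.6654, 0.0013, 0.2492]
orientation: [0.631, -0.319, 0.631, 0.319]
wrist_force: [-1.0, 0.9, 0.0]
finger_gap: 0.085
```

Call:
servo_tool([
  [0,0,0,-0.188,-1],
  [0,0,0,-0.188,-1],
  [0,0,0,-0.188,-1],
  [0,0,0,-0.188,-1],
  [0,0,0,-0.188,-1],
  [0,0,0,-0.188,-1],
  [0,0,0,-0.188,-1],
  [0,0,0,-0.188,-1],
  [4,0.6,-1.48,0,-1],
  [4,0.6,-1.48,0,-1],
])

```text
clock: 6.7
tcp_pos: [0.6807, -0.0273, 0.1692]
orientation: [-0.246, 0.664, -0.246, -0.662]
wrist_force: [0.2, -0.2, -0.5]
finger_gap: 0.0852
```

```bash
python3 - <<'E'
from h import *
p=cam('wrist','w3.png')
rel([.680,-.027,.076],.866-np.pi)
for X in([.68,-.027,.1],[.68,-.027,.06]):print(proj(p,X))
E
```

```text
now tcp [ 0.6784 -0.029   0.162 ] phi -2.284 q1,q6 [-0.16 -2.59]
 tool shift cm [ 8.6  -0.29 -0.04] per row /10 [ 0.86 -0.03 -0.  ]
 turn (raw) -0.009 q6 after ~ -2.6
[[0.86, -0.03, 0.0, -0.001], [0.86, -0.03, 0.0, -0.001], [0.86, -0.03, 0.0, -0.001], [0.86, -0.03, 0.0, -0.001], [0.86, -0.03, 0.0, -0.001], [0.86, -0.03, 0.0, -0.001], [0.86, -0.03, 0.0, -0.001], [0.86, -0.03, 0.0, -0.001], [0.86, -0.03, 0.0, -0.001], [0.86, -0.03, 0.0, -0.001]]
[317.32464887 210.88423567]
[317.53462107 195.17366745]
```

View pics/w3.png

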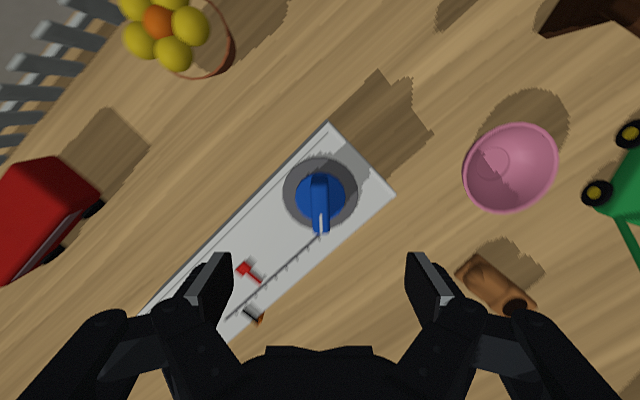

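Call:
servo_tool([
  [2.2,0,0,0,-1],
  [2.2,0,0,0,-1],
  [2.2,0,0,0,-1],
  [2.0,0,0,0,-1],
  [0,0,0,0,-1],
  [0,0,0,0,0.9],
  [0,0,0,0,0.9],
  [0,0,0,0,0.9],
  [0,0,0,0,0.9],
  [0,0,0,0,0.9],
], grip_force=30)

```text
clock: 8.0
tcp_pos: [0.68, -0.0274, 0.084]
orientation: [-0.247, 0.663, -0.247, -0.663]
wrist_force: [-2.0, -0.8, 5.0]
finger_gap: 0.0133
```

```bash
python3 - <<'E'
from h import *
st();cam('wrist','w4.png')
E
```

```text
t 8.0 tcp [ 0.68   -0.0274  0.084 ] F [-2.  -0.8  5. ] gap 0.0133
[[0.0, -0.654, -0.757], [-0.0, -0.757, 0.654], [-1.0, 0.0, -0.001]] q [-0.16  0.59  0.1   1.09 -0.   -2.59]
```

View pics/w4.png

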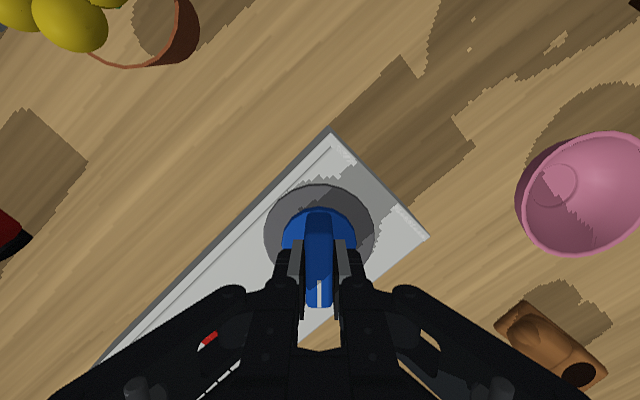

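Call:
servo_tool([
  [0,0,0,0.18,0.9],
  [0,0,0,0.18,0.9],
  [0,0,0,0.18,0.9],
  [0,0,0,0.18,0.9],
  [0,0,0,0.18,0.9],
  [0,0,0,0.18,0.9],
  [0,0,0,0.18,0.9],
  [0,0,0,0.18,0.9],
  [0,0,0,0.18,0.9],
  [0,0,0,0.18,0.9],
])

```text
clock: 9.3
tcp_pos: [0.6793, -0.0273, 0.0839]
orientation: [0.673, -0.217, 0.673, 0.217]
wrist_force: [-2.9, -0.6, 5.6]
finger_gap: 0.0135
```

Call:
servo_tool([
  [0,0,0,0.18,0.9],
  [0,0,0,0.18,0.9],
  [0,0,0,0.15,0.9],
  [0,0,0,0,0.9],
  [0,0,0,0,0.9],
  [0,0,0,0,0.9],
  [0,0,0,0,0.9],
  [0,0,0,0,0.9],
  [0,0,0,0,0.9],
  [0,0,0,0,0.9],
])

```text
clock: 10.55
tcp_pos: [0.6793, -0.0272, 0.0839]
orientation: [0.706, -0.042, 0.706, 0.042]
wrist_force: [-2.9, -0.1, 6.3]
finger_gap: 0.013
```

```bash
python3 - <<'E'
from h import *
s,R=st();print(np.arctan2(R[1,1],R[0,1]))
cam('wrist','w5.png');p=cam('top');im=p['pixels']
cv2.imwrite('pics/t5.png',cv2.resize(im[110:180,230:350],None,fx=6,fy=6,interpolation=cv2.INTER_CUBIC))
E
```

```text
t 10.55 tcp [ 0.6793 -0.0272  0.0839] F [-2.9 -0.1  6.3] gap 0.013
[[-0.001, -0.119, 0.993], [-0.0, 0.993, 0.119], [-1.0, 0.0, -0.001]] q [-0.16  0.59  0.1   1.09 -0.   -0.28]
1.689819357613094
```

View pics/w5.png

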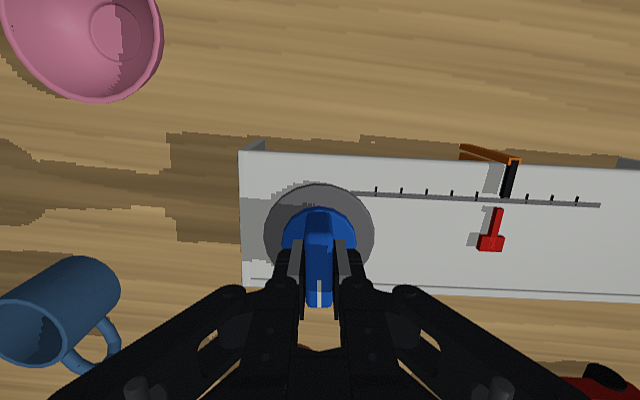

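View pics/t5.png

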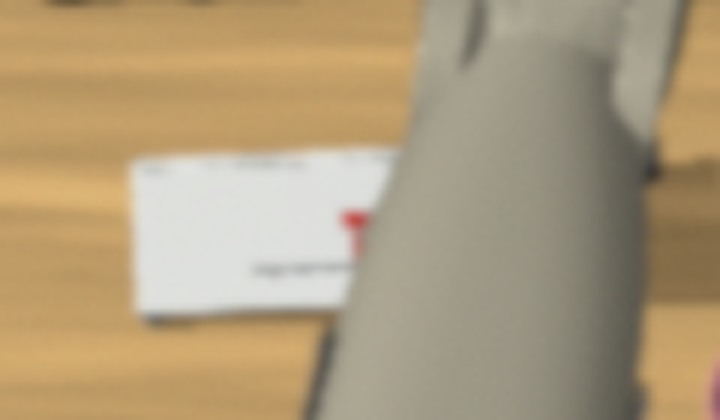

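```bash
python3 - <<'E'
from h import *
p=cam('wrist')
im=p['pixels'];cv2.imwrite('pics/w5c.png',cv2.resize(im[140:260,440:560],None,fx=5,fy=5,interpolation=cv2.INTER_CUBIC))
P=lambda u,z:pt(p,u,z)
A=P((239.5,152),.058);B=P((243,284),.058)
G=P((354,192),.058);H=P((600,206),.058);yd=(H-G)[:2];yd/=np.linalg.norm(yd);print(A,B,yd)
E
```

```text
[ 0.63349373 -0.07871202  0.058     ] [ 0.72033846 -0.07299603  0.058     ] [-0.0607591   0.99815246]
```

View pics/w5c.png

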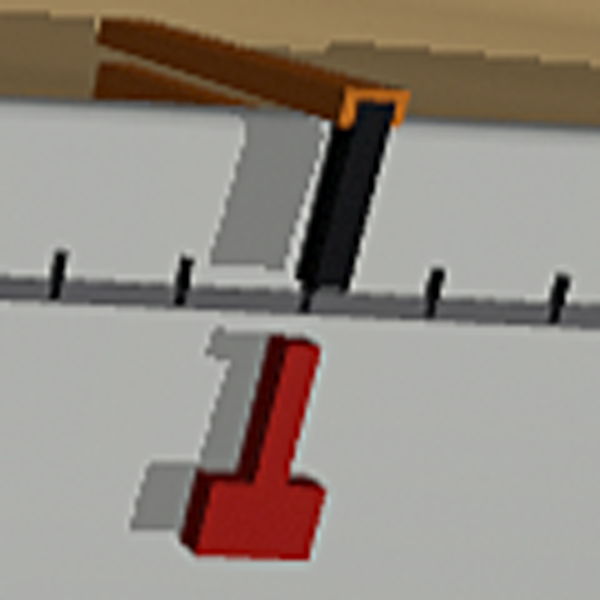

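```bash
python3 - <<'E'
from h import *
p=cam('wrist')
P=lambda u,z:pt(p,u,z)
yd=np.array([-.07,.9975]);
for zn,zm in((.064,.061),(.064,.064),(.0635,.0625)):
  n=P((440+333/5,140+288/5),zn);m=P((440+300/5,140+340/5),zm);m2=P((440+262/5,140+520/5),zm)
  print(n,m,m2,(n-m)[:2]@yd,(n-m2)[:2]@yd)
# bottoms at .058: needle left-bottom edge, marker left-bottom edge
n=P((440+300/5,140+280/5),.058);m=P((440+270/5,140+342/5),.058);print((n-m)[:2]@yd)
E
```

```text
[0.64028038 0.07631771 0.064     ] [0.64774661 0.07654092 0.061     ] [0.67119535 0.07905773 0.061     ] 0.0002999873536099046 -0.0005691175200239667
[0.64028038 0.07631771 0.064     ] [0.64690368 0.07448077 0.064     ] [0.66992828 0.07695205 0.064     ] 0.0022959836075190595 0.0014425988865992027
[0.64040054 0.07666671 0.0635    ] [0.64732514 0.07551084 0.0625    ] [0.67056182 0.07800489 0.0625    ] 0.0016377005540433845 0.0007764557567665129
0.0017693166132512063
```

Call:
servo_tool([
  [0,0,0,0.06,0.9],
  [0,0,0,0,0.9],
  [0,0,0,0,0.9],
  [0,0,0,0,-1],
  [0,0,0,0,-1],
  [0,0,0,0,-1],
  [-4,0,0,0,-1],
  [-4,0,0,0,-1],
  [-4,6,0,0,-1],
  [-4,6,-1,0,-1],
])

```text
clock: 12.0
tcp_pos: [0.6656, 0.076, 0.2331]
orientation: [0.707, -0.02, 0.707, 0.02]
wrist_force: [1.1, -0.9, -0.3]
finger_gap: 0.0851
```

```bash
python3 - <<'E'
from h import *
st();p=cam('wrist','w6.png');im=p['pixels']
z={'pointer':.062,'marker':.058}
for n in z:
    for d in models.pinpoint(n,p)[:2]:
        print(n,round(d['conf'],2),np.round(d['location'],1),np.round(pt(p,d['location'],z[n]),4))
u=proj(p,[.65,.077,.06]).astype(int);print(u)
y0=max(0,u[1]-60);x0=max(0,u[0]-60);print(x0,y0)
cv2.imwrite('pics/w6c.png',cv2.resize(im[y0:y0+120,x0:x0+120],None,fx=5,fy=5,interpolation=cv2.INTER_CUBIC))
E
```

```text
t 12.0 tcp [0.6656 0.076  0.2331] F [ 1.1 -0.9 -0.3] gap 0.0851
[[0.001, -0.057, 0.998], [0.0, 0.998, 0.057], [-1.0, 0.0, 0.001]] q [-0.01  0.51  0.34  1.4   0.   -0.06]
pointer 0.6 [319.  151.3] [0.637 0.074 0.062]
marker 0.65 [315.4 176.6] [0.6656 0.0717 0.058 ]
[321 163]
261 103
```

View pics/w6.png

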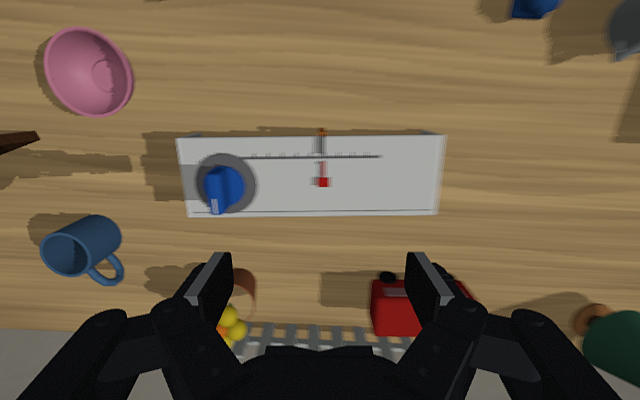

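View pics/w6c.png

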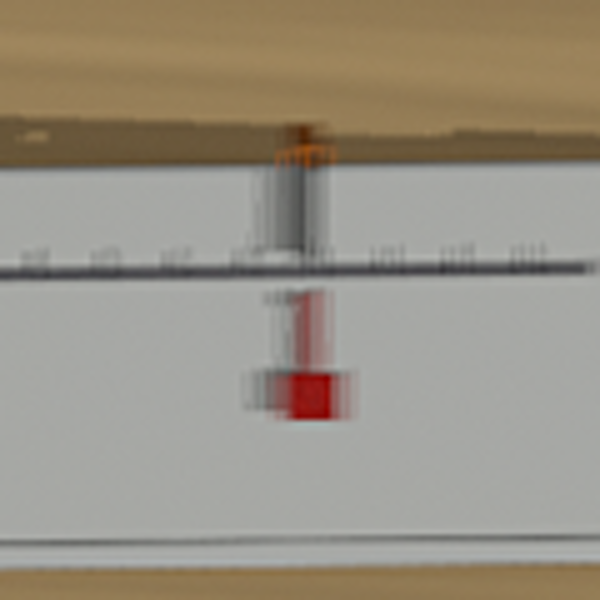

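```bash
python3 - <<'E'
from h import *
for i in range(5):p=cam('wrist')
st();im=p['pixels'];cv2.imwrite('pics/w7.png',im)
u=proj(p,[.65,.077,.06]).astype(int)
y0=max(0,u[1]-60);x0=max(0,u[0]-60);print(x0,y0)
cv2.imwrite('pics/w7c.png',cv2.resize(im[y0:y0+120,x0:x0+120],None,fx=5,fy=5,interpolation=cv2.INTER_CUBIC))
E
```

```text
t 12.4 tcp [0.6649 0.0743 0.2306] F [-0.4 -0.3  0.1] gap 0.0851
[[-0.003, -0.058, 0.998], [-0.0, 0.998, 0.058], [-1.0, -0.0, -0.003]] q [-0.01  0.51  0.34  1.4  -0.   -0.07]
262 104
```

View pics/w7c.png

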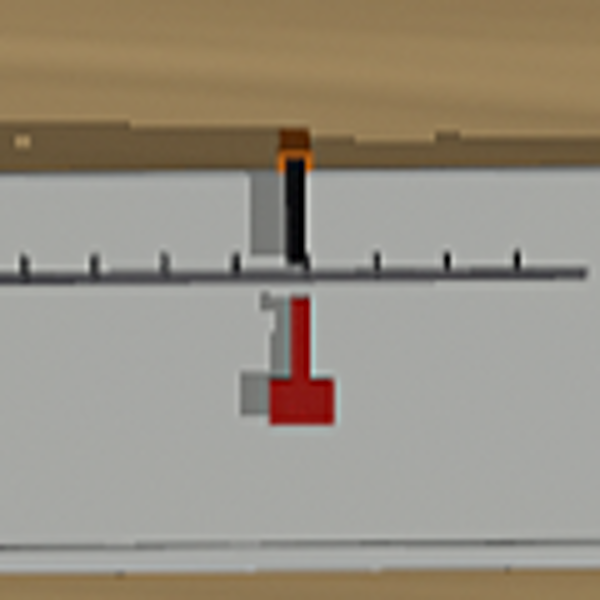

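```bash
python3 - <<'E'
from h import *
im=cv2.imread('pics/w7.png')
cv2.imwrite('pics/w7l.png',cv2.resize(im[110:230,160:460],None,fx=2.6,fy=2.6,interpolation=cv2.INTER_CUBIC))
rel([.50,.08,.36],1.63,3)
E
```

```text
now tcp [0.6649 0.0743 0.2306] phi 1.628 q1,q6 [-0.01 -0.07]
 tool shift cm [-12.9    1.52 -16.46] per row /3 [-4.3   0.51 -5.49]
 turn (raw) -0.002 q6 after ~ -0.07
[[-4.31, 0.51, -5.48, -0.001], [-4.31, 0.51, -5.48, -0.001], [-4.31, 0.51, -5.48, -0.001]]
```

View pics/w7l.png

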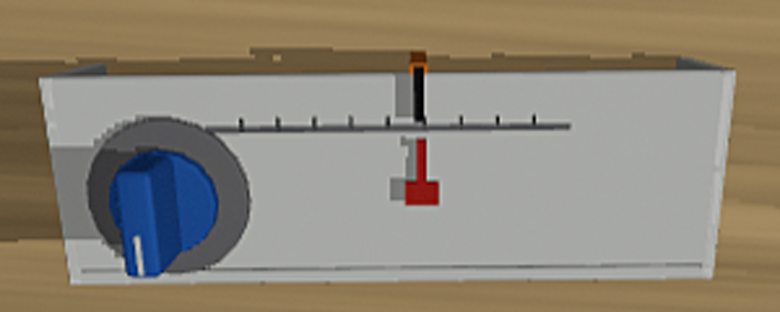

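```bash
python3 - <<'E'
from h import *
p=cam('wrist')
A=pt(p,(175.4,139.6),.058);B=pt(p,(442.7,136.9),.058);C=pt(p,(160+72/2.6,110+283/2.6),.058);D=pt(p,(160+713/2.6,110+277/2.6),.058)
print(A,B,C,D,np.linalg.norm(A-B))
yd=(B-A)[:2];yd/=np.linalg.norm(yd);xd=np.array([yd[1],-yd[0]]);print('yaw',np.arctan2(xd[1],xd[0]),'centre',(A+B)[:2]/2+xd*.042)
E
```

```text
[ 0.63246253 -0.07893673  0.058     ] [0.61327532 0.20051351 0.058     ] [ 0.72158597 -0.07270242  0.058     ] [0.70231916 0.20737924 0.058     ] 0.28010816813162037
yaw 0.06855295909077491 centre [0.66477027 0.06366536]
```

Call:
servo_tool([
  [-4.3,0.5,-5.5,0,-1],
  [-4.3,0.5,-5.5,0,-1],
  [-4.3,0.5,-5.5,0,-1],
  [0,0,0,0,-1],
  [0,0,0,0,-1],
  [0,0,0,0,-1],
  [0,0,0,0,-1],
  [0,0,0,0,-1],
  [0,0,0,0,-1],
  [0,0,0,0,-1],
])

```text
clock: 13.7
tcp_pos: [0.5175, 0.0803, 0.3474]
orientation: [0.707, -0.021, 0.707, 0.021]
wrist_force: [0.4, -0.3, -0.2]
finger_gap: 0.0858
```

```bash
python3 - <<'E'
from h import *
p=cam('wrist','w8.png')
z={'shoe_a1':0,'shoe_a1_toe':.02,'shoe_b1':0,'shoe_b1_toe':.02,'mower':0,'mower_handle':.104,'bench':0,'bowl':0,'rack':0}
for n in z:
    for d in models.pinpoint(n,p)[:3]:
        print(n,round(d['conf'],2),np.round(d['location'],1),np.round(pt(p,d['location'],z[n]),4))
st()
E
```

```text
shoe_a1 0.94 [209.6 102.1] [ 0.4498 -0.0961  0.    ]
shoe_a1 0.45 [308.1 250.1] [0.6991 0.0712 0.    ]
shoe_a1_toe 0.78 [360.4 124.7] [0.4687 0.141  0.02  ]
shoe_a1_toe 0.53 [209.3 132.3] [ 0.4943 -0.0919  0.02  ]
shoe_b1 0.96 [452.6 116.2] [0.448 0.289 0.   ]
shoe_b1 0.54 [82.9 63.4] [ 0.4053 -0.2846 -0.    ]
shoe_b1_toe 0.9 [451.2 144.8] [0.4908 0.2867 0.02  ]
mower 0.97 [ 89.9 106.5] [ 0.4678 -0.2849  0.    ]
mower_handle 0.64 [83.6 65.4] [ 0.4146 -0.2079  0.104 ]
bench 0.83 [ 57.2 175.1] [ 0.5835 -0.3594  0.    ]
bowl 0.75 [168.5 176. ] [ 0.5738 -0.1716  0.    ]
rack 0.69 [304.  232.2] [0.6637 0.062  0.    ]
t 14.2 tcp [0.5174 0.0802 0.3475] F [ 1.  -0.5 -0.3] gap 0.0853
[[0.0, -0.059, 0.998], [-0.0, 0.998, 0.059], [-1.0, -0.0, 0.0]] q [ 0.    0.21  0.19  1.55 -0.   -0.06]
```

View pics/w8.png

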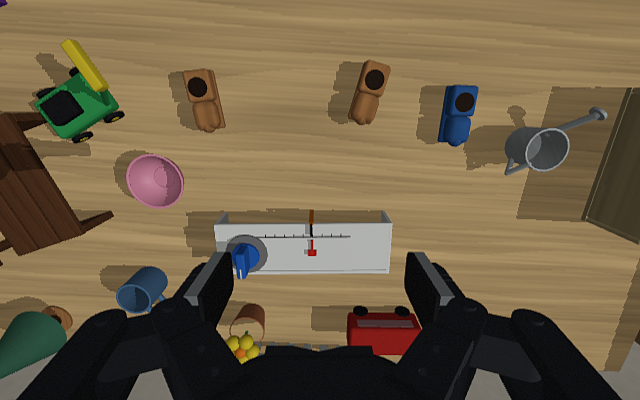

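```bash
cat >> h.py <<'E'
RC=np.array([.6648,.0640]);RY=.070
def rk(x,y):
    c,s=np.cos(RY),np.sin(RY); return RC+np.array([c*x-s*y,s*x+c*y])
def torack(P):
    c,s=np.cos(RY),np.sin(RY); d=np.array(P[:2])-RC; return np.array([c*d[0]+s*d[1],-s*d[0]+c*d[1]])
def shoes(p,cols=('brown','blue')):
    """dark hole centroid etc. via masks"""
    out=[]
    for n in ('shoe_a1','shoe_b1'):
        for d in models.outline_of(n,p):
            if d['conf']<.35: continue
            ys,xs=np.nonzero(d['pixels'])
            if len(xs)<60: continue
            W=np.array([pt(p,(x,y),.016)[:2] for x,y in zip(xs,ys)])
            r=cv2.minAreaRect((W*1000).astype(np.float32))
            m=W.mean(0);w,v=np.linalg.eigh(np.cov((W-m).T))
            mcol=p['pixels'][ys,xs].mean(0)
            print(n,round(d['conf'],2),np.round(d['location'],0),'rect',np.round(r[0],1),np.round(r[1],1),'mean',np.round(m,4),'axis',np.round(np.arctan2(*(v[:,1]*np.sign(v[0,1]))[::-1]),3),'bgr',mcol.astype(int))
E
python3 - <<'E'
from h import *
p=cam('wrist');shoes(p)
from h import *
im=p['pixels']
for n,(x0,x1,y0,y1) in {'B':(180,230,60,140),'A':(345,395,55,130),'bl':(435,485,80,150)}.items():
    g=im[y0:y1,x0:x1].astype(int).sum(2)
    m=(g<120).astype(np.uint8);k,l,s,c=cv2.connectedComponentsWithStats(m);i=1+np.argmax(s[1:,4]);print(n,s[i],c[i]+[x0,y0],pt(p,c[i]+[x0,y0],.033))
E
```

```text
shoe_a1 0.91 [367.  88.] rect [423.2 148.2] [41.6 91.5] mean [0.4202 0.1483] axis -0.238 bgr [37 63 93]
shoe_a1 0.84 [206.  98.] rect [447.9 -98. ] [89.7 46.6] mean [ 0.4447 -0.098 ] axis 0.236 bgr [ 40  68 100]
shoe_a1 0.7 [308. 219.] rect [636.9  73.6] [48.3  6.9] mean [0.6358 0.0734] axis 0.023 bgr [28 52 82]
shoe_b1 0.55 [460. 114.] rect [445.7 288.5] [88.8 49.2] mean [0.4434 0.2879] axis -0.012 bgr [76 46 25]
B [  8  17  19  20 297] [196.94276094  86.78787879] [ 0.428997   -0.10180095  0.033     ]
A [ 20  15  19  20 302] [374.10596026  79.30794702] [0.40360512 0.15227516 0.033     ]
bl [  3   6  18  60 420] [446.72380952 114.66904762] [0.44575196 0.26549399 0.033     ]
```

```bash
python3 - <<'E'
from h import *
rel([.3946,.1536,.09],1.37,5)
E
```

```text
now tcp [0.5174 0.0802 0.3475] phi 1.63 q1,q6 [ 0.   -0.06]
 tool shift cm [ 25.75   8.05 -11.83] per row /5 [ 5.15  1.61 -2.37]
 turn (raw) 0.26 q6 after ~ 0.2
[[5.15, 1.61, -2.36, 0.052], [5.15, 1.48, -2.45, 0.052], [5.15, 1.36, -2.52, 0.052], [5.15, 1.22, -2.59, 0.052], [5.15, 1.09, -2.65, 0.052]]
```

Call:
servo_tool([
  [5.15,1.6,-2.36,0.052,-1],
  [5.15,1.5,-2.45,0.052,-1],
  [5.15,1.35,-2.5,0.052,-1],
  [5.15,1.2,-2.6,0.052,-1],
  [5.15,1.1,-2.65,0.052,-1],
  [0,0,0,0,-1],
  [0,0,0,0,-1],
  [0,0,0,0,-1],
  [0,0,0,0,-1],
  [0,0,0,0,-1],
])

```text
clock: 15.6
tcp_pos: [0.3956, 0.1534, 0.0907]
orientation: [0.704, 0.071, 0.703, -0.071]
wrist_force: [0.4, -0.2, 0.2]
finger_gap: 0.085
```

```bash
python3 - <<'E'
from h import *
p=cam('wrist','w9.png')
rel([.3946,.1536,.006],1.37)
for X in([.3946,.1536,.033],[.422,.148,.036],[.467,.139,.02]):print(proj(p,X))
E
```

```text
now tcp [0.3953 0.1534 0.0904] phi 1.37 q1,q6 [0.18 0.38]
 tool shift cm [ 8.44  0.   -0.08] per row /10 [ 0.84  0.   -0.01]
 turn (raw) -0.0 q6 after ~ 0.38
[[0.84, 0.0, -0.01, -0.0], [0.84, 0.0, -0.01, -0.0], [0.84, 0.0, -0.01, -0.0], [0.84, 0.0, -0.01, -0.0], [0.84, 0.0, -0.01, -0.0], [0.84, 0.0, -0.01, -0.0], [0.84, 0.0, -0.01, -0.0], [0.84, 0.0, -0.01, -0.0], [0.84, 0.0, -0.01, -0.0], [0.84, 0.0, -0.01, -0.0]]
[319.80367945 214.37491133]
[319.72427482 251.10536258]
[319.74162253 290.95113247]
```

View pics/w9.png

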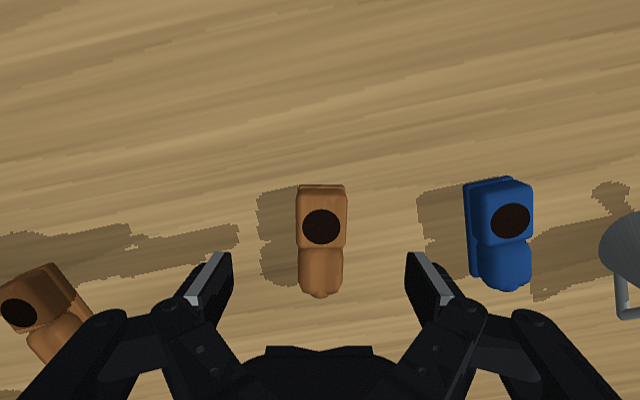

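Call:
servo_tool([
  [2.1,0,0,0,-1],
  [2.1,0,0,0,-1],
  [2.1,0,0,0,-1],
  [2.0,0,0,0,-1],
  [0,0,0,0,-1],
  [0,0,0,0,1],
  [0,0,0,0,1],
  [0,0,0,0,1],
  [0,0,0,0,1],
  [0,0,0,0,1],
], grip_force=40)

```text
clock: 16.9
tcp_pos: [0.3955, 0.1537, 0.0079]
orientation: [0.704, 0.071, 0.703, -0.071]
wrist_force: [-0.8, -0.4, 6.3]
finger_gap: 0.0374
```

```bash
python3 - <<'E'
from h import *
st();p=cam('wrist','w10.png')
print('target pre', rk(-.10,.100),'end',rk(-.058-.0,.100),rk(-.10,.046),rk(-.1,-.03))
E
```

```text
t 16.9 tcp [0.3955 0.1537 0.0079] F [-0.8 -0.4  6.3] gap 0.0374
[[0.002, 0.199, 0.98], [0.0, 0.98, -0.199], [-1.0, 0.001, 0.002]] q [ 0.18  0.23 -0.67  0.66  0.    0.38]
target pre [0.55805062 0.15676082] end [0.59994776 0.15969841] [0.56182753 0.10289306] [0.56714319 0.02707919]
```

View pics/w10.png

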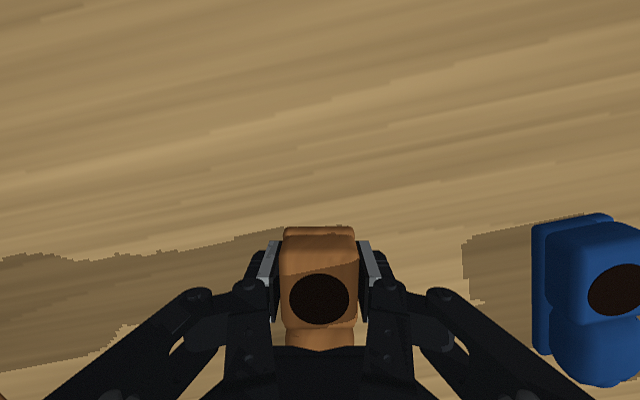

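```bash
python3 - <<'E'
from h import *
t=rk(-.13,.100);print(t)
rel([*t,.023],1.641,5)
E
```

```text
[0.52812409 0.15466253]
now tcp [0.3955 0.1537 0.0079] phi 1.37 q1,q6 [0.18 0.38]
 tool shift cm [-1.48  2.74 12.98] per row /5 [-0.3   0.55  2.6 ]
 turn (raw) -0.271 q6 after ~ 0.11
[[-0.3, 0.55, 2.6, -0.054], [-0.3, 0.41, 2.62, -0.054], [-0.3, 0.26, 2.64, -0.054], [-0.3, 0.12, 2.65, -0.054], [-0.3, -0.02, 2.65, -0.054]]
```

Call:
servo_tool([
  [-1.5,0,0,0,1],
  [0,0.55,2.6,-0.054,1],
  [0,0.41,2.6,-0.054,1],
  [0,0.26,2.65,-0.054,1],
  [0,0.12,2.65,-0.054,1],
  [0,0,2.65,-0.054,1],
  [0,0,0,0,1],
  [0,0,0,0,1],
  [0.7,0,0,0,1],
  [0.7,0,0,0,1],
])

```text
clock: 18.2
tcp_pos: [0.5262, 0.1547, 0.0076]
orientation: [0.706, -0.025, 0.707, 0.024]
wrist_force: [-8.3, -0.9, 46.7]
finger_gap: 0.0372
```

```bash
python3 - <<'E'
from h import *
s,R=st();print(torack(s['tcp_pos']))
p=cam('wrist','w11.png');p=cam('scene','s11.png');cv2.imwrite('pics/s11c.png',cv2.resize(p['pixels'][150:300,230:430],None,fx=3.5,fy=3.5,interpolation=cv2.INTER_CUBIC))
rel([*rk(-.065,.1),.008],1.641,5)
E
```

```text
t 18.2 tcp [0.5262 0.1547 0.0076] F [-8.3 -0.9 46.7] gap 0.0372
[[-0.001, -0.069, 0.998], [-0.0, 0.998, 0.069], [-1.0, -0.0, -0.001]] q [ 0.14  0.43 -0.37  0.77 -0.    0.07]
[-0.13188239  0.10016159]
now tcp [0.5264 0.1547 0.0077] phi 1.64 q1,q6 [0.14 0.07]
 tool shift cm [-0.03 -0.01  6.67] per row /5 [-0.01 -0.    1.33]
 turn (raw) -0.001 q6 after ~ 0.07
[[-0.01, -0.0, 1.33, -0.0], [-0.01, -0.0, 1.33, -0.0], [-0.01, -0.0, 1.33, -0.0], [-0.01, -0.0, 1.33, -0.0], [-0.01, -0.0, 1.33, -0.0]]
```

View pics/w11.png

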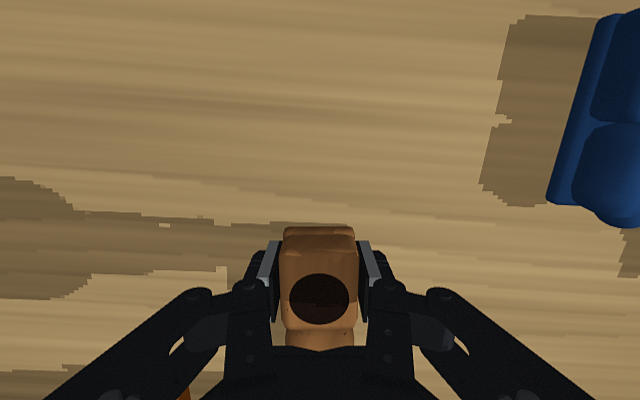

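View pics/s11c.png

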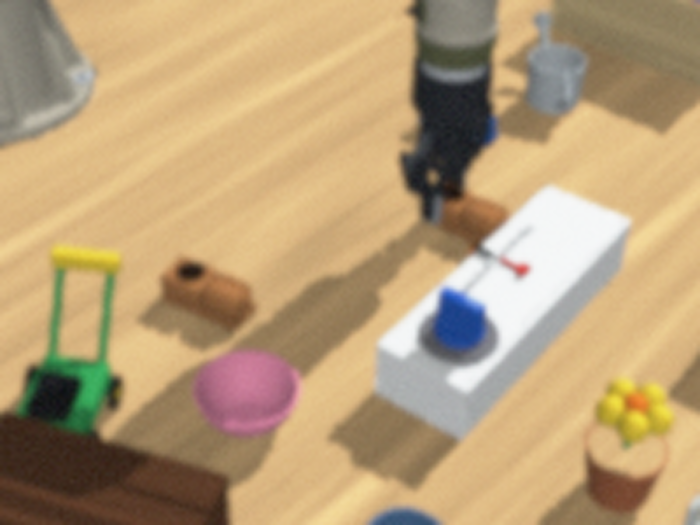

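Call:
servo_tool([
  [-0.3,0,0,0,1],
  [0,0,1.2,0,1],
  [0,0,1.2,0,1],
  [0,0,1.2,0,1],
  [0,0,1.2,0,1],
  [0,0,1.2,0,1],
  [0,0,1.0,0,1],
  [0,0,0,0,1],
  [0,0,0,0,1],
  [0,0,0,0,1],
])

```text
clock: 19.55
tcp_pos: [0.5964, 0.1595, 0.0109]
orientation: [0.706, -0.025, 0.707, 0.024]
wrist_force: [0.9, 0.6, -0.3]
finger_gap: 0.0375
```

```bash
python3 - <<'E'
from h import *
s,R=st();print(torack(s['tcp_pos']))
p=cam('wrist','w12.png')
E
```

```text
t 19.55 tcp [0.5964 0.1595 0.0109] F [ 0.9  0.6 -0.3] gap 0.0375
[[-0.001, -0.069, 0.998], [-0.0, 0.998, 0.069], [-1.0, -0.0, -0.001]] q [ 0.13  0.54 -0.17  0.86 -0.    0.06]
[-0.06151818  0.10005099]
```

View pics/w12.png

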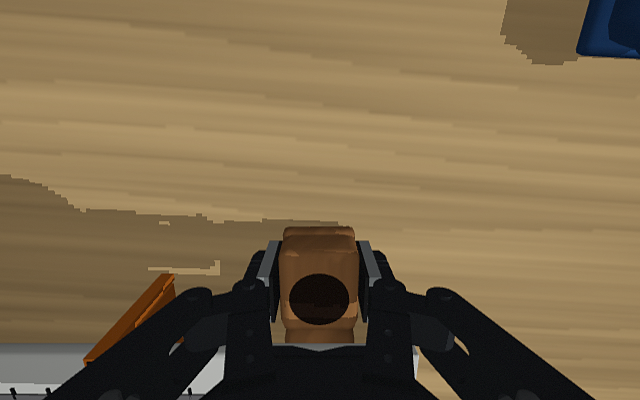

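Call:
servo_tool([
  [0.25,0,0,0,1],
  [0,0,0,0,-1],
  [0,0,0,0,-1],
  [0,0,0,0,-1],
  [-5,0,0,0,-1],
  [0,0,-5.5,0,1],
  [0,0,0,0,1],
  [0,0,0,0,1],
  [2.5,0,0,0,1],
  [2.3,0,0,0,1],
])

```text
clock: 20.85
tcp_pos: [0.5444, 0.1559, 0.0104]
orientation: [0.708, -0.024, 0.706, 0.024]
wrist_force: [-0.1, 0.2, -0.3]
finger_gap: 0.0
```

```bash
python3 - <<'E'
from h import *
s,R=st();print(torack(s['tcp_pos']))
p=cam('wrist','w13.png')
E
```

```text
t 20.85 tcp [0.5444 0.1559 0.0104] F [-0.1  0.2 -0.3] gap 0.0
[[0.003, -0.069, 0.998], [0.0, 0.998, 0.069], [-1.0, 0.0, 0.003]] q [ 0.14  0.46 -0.32  0.79 -0.    0.07]
[-0.11369323  0.10007495]
```

View pics/w13.png

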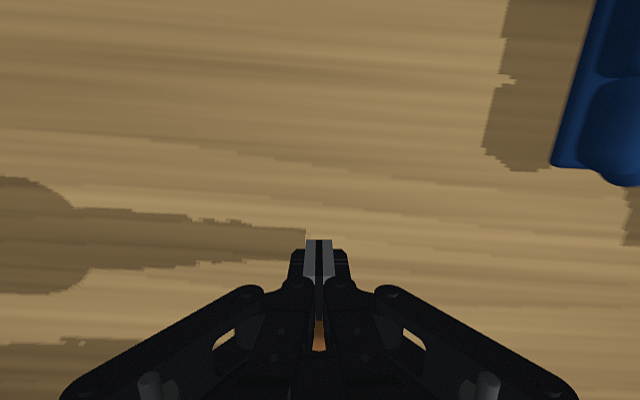

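Call:
servo_tool([
  [-0.2,0,1.0,0,1],
  [0,0,0.8,0,1],
  [0,0,0.6,0,1],
  [0,0,0.6,0,1],
  [0,0,0.6,0,1],
  [0,0,0.6,0,1],
  [0,0,0.6,0,1],
  [0,0,0,0,1],
  [0,0,0,0,1],
  [0,0,0,0,1],
])

```text
clock: 22.15
tcp_pos: [0.5898, 0.159, 0.0124]
orientation: [0.707, -0.025, 0.707, 0.024]
wrist_force: [0.1, -0.1, 0.1]
finger_gap: 0.0001
```

```bash
python3 - <<'E'
from h import *
s,R=st();print(torack(s['tcp_pos']))
p=cam('scene');cv2.imwrite('pics/s14c.png',cv2.resize(p['pixels'][150:300,280:430],None,fx=4,fy=4,interpolation=cv2.INTER_CUBIC))
E
```

```text
t 22.15 tcp [0.5898 0.159  0.0124] F [ 0.1 -0.1  0.1] gap 0.0001
[[-0.0, -0.069, 0.998], [-0.0, 0.998, 0.069], [-1.0, -0.0, -0.0]] q [ 0.13  0.53 -0.19  0.85 -0.    0.06]
[-0.06816199  0.1000321 ]
```

View pics/s14c.png

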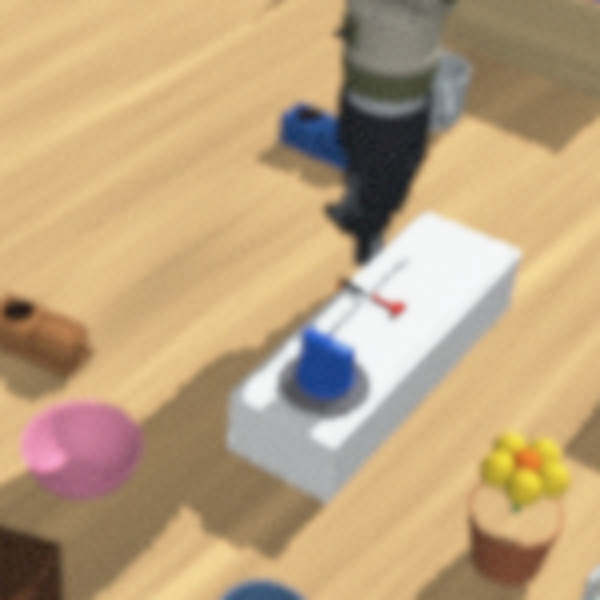

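Call:
servo_tool([
  [0,0,0.2,0,1],
  [0,0,0.2,0,1],
  [0,0,0.2,0,1],
  [0,0,0.2,0,1],
  [0,0,0,0,1],
  [0,0,0,0,1],
  [0,0,0,0,1],
  [0,0,0,0,1],
  [0,0,0,0,1],
  [0,0,0,0,1],
])

```text
clock: 23.45
tcp_pos: [0.598, 0.1596, 0.0125]
orientation: [0.707, -0.024, 0.707, 0.024]
wrist_force: [-0.5, 0.3, 1.0]
finger_gap: 0.0001
```

Call:
servo_tool([
  [0,0,0.1,0,1],
  [0,0,0.1,0,1],
  [0,0,0.1,0,1],
  [0,0,0.1,0,1],
  [0,0,0,0,1],
  [0,0,0,0,1],
  [0,0,0,0,1],
  [0,0,0,0,1],
  [0,0,0,0,1],
  [0,0,0,0,1],
])

```text
clock: 24.7
tcp_pos: [0.5999, 0.1597, 0.0122]
orientation: [0.705, -0.025, 0.708, 0.024]
wrist_force: [-6.7, -0.3, 4.3]
finger_gap: 0.0
```

Call:
servo_tool([
  [0,0,-2,0,1],
  [-3,0,-4,0,1],
  [-5,0,-4,0,-1],
  [0,-5.2,-1.6,-0.02,-1],
  [0,-5.2,-1.2,-0.02,-1],
  [0,-5.2,-1.2,-0.02,-1],
  [0,-5.2,-1.2,-0.02,-1],
  [0,-5.2,-1.2,-0.02,-1],
  [0,0,0,0,-1],
  [0,0,0,0,-1],
])

```text
clock: 25.95
tcp_pos: [0.468, -0.1122, 0.0913]
orientation: [0.705, -0.059, 0.704, 0.059]
wrist_force: [0.7, -0.0, -0.6]
finger_gap: 0.0854
```

```bash
python3 - <<'E'
from h import *
st();p=cam('wrist','w15.png')
rel([.4204,-.102,.008],1.75,4)
for X in([.4204,-.102,.033],[.448,-.097,.036]):print(proj(p,X))
E
```

```text
t 25.95 tcp [ 0.468  -0.1122  0.0913] F [ 0.7 -0.  -0.6] gap 0.0854
[[0.0, -0.167, 0.986], [0.0, 0.986, 0.167], [-1.0, 0.0, 0.0]] q [-0.4   0.23 -0.43  0.91  0.   -0.57]
now tcp [ 0.468  -0.1115  0.0913] phi 1.74 q1,q6 [-0.4  -0.57]
 tool shift cm [ 8.33  1.74 -4.53] per row /4 [ 2.08  0.44 -1.13]
 turn (raw) -0.01 q6 after ~ -0.58
[[2.08, 0.44, -1.13, -0.002], [2.08, 0.44, -1.13, -0.002], [2.08, 0.44, -1.13, -0.002], [2.08, 0.44, -1.13, -0.002]]
[346.31040561 153.78567732]
[345.95358902 194.55912393]
```

View pics/w15.png

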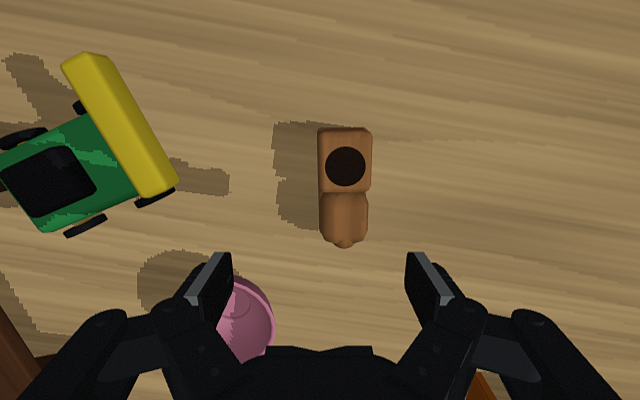

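Call:
servo_tool([
  [0,0.9,-2.25,0,-1],
  [0,0.85,-2.25,0,-1],
  [0,0,0,0,-1],
  [2.1,0,0,0,-1],
  [2.1,0,0,0,-1],
  [2.1,0,0,0,-1],
  [1.9,0,0,0,-1],
  [0,0,0,0,-1],
  [0,0,0,0,1],
  [0,0,0,0,1],
])

```text
clock: 27.25
tcp_pos: [0.4217, -0.1027, 0.0101]
orientation: [0.705, -0.06, 0.704, 0.06]
wrist_force: [0.2, -0.1, 0.5]
finger_gap: 0.0517
```

Call:
servo_tool([
  [0,0,0,0,1],
  [0,0,0,0,1],
  [0,0,0,0,1],
  [0,0,0,0,1],
  [-0.4,0,0,0,1],
  [-0.4,0,0,0,1],
  [-0.7,0,0,0,1],
  [0,0,0,0,1],
  [0,0,0,0,1],
  [0,0,0,0,1],
])

```text
clock: 28.5
tcp_pos: [0.4205, -0.1024, 0.0241]
orientation: [0.704, -0.06, 0.705, 0.06]
wrist_force: [0.9, 0.1, -1.0]
finger_gap: 0.0376
```

```bash
python3 - <<'E'
from h import *
st();p=cam('wrist','w16.png')
t=rk(-.14,.046)
rel([*t,.022],1.641,6)
E
```

```text
t 28.5 tcp [ 0.4205 -0.1024  0.0241] F [ 0.9  0.1 -1. ] gap 0.0376
[[-0.0, -0.168, 0.986], [0.0, 0.986, 0.168], [-1.0, 0.0, -0.0]] q [-0.42  0.23 -0.63  0.71 -0.   -0.59]
now tcp [ 0.4204 -0.1024  0.0241] phi 1.74 q1,q6 [-0.42 -0.59]
 tool shift cm [ 0.21 18.25 13.42] per row /6 [0.03 3.04 2.24]
 turn (raw) 0.099 q6 after ~ -0.5
[[0.04, 3.04, 2.24, 0.016], [0.04, 3.08, 2.19, 0.016], [0.04, 3.11, 2.13, 0.016], [0.04, 3.15, 2.08, 0.016], [0.04, 3.18, 2.03, 0.016], [0.04, 3.22, 1.98, 0.016]]
```

View pics/w16.png

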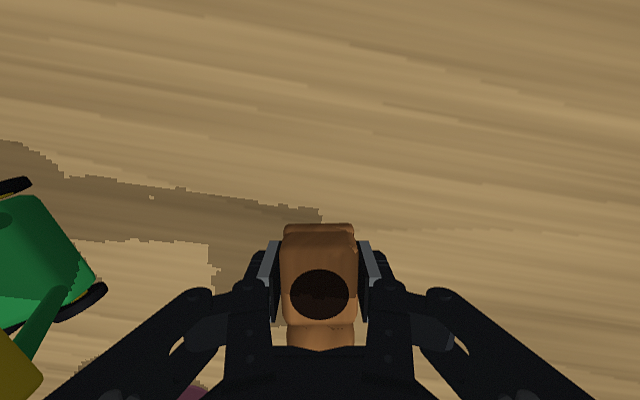

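Call:
servo_tool([
  [0,3.05,2.2,0.016,1],
  [0,3.1,2.2,0.016,1],
  [0,3.1,2.1,0.016,1],
  [0,3.15,2.1,0.016,1],
  [0,3.2,2.0,0.016,1],
  [0,3.2,2.0,0.016,1],
  [0,0,0,0,1],
  [0,0,0,0,1],
  [0.6,0,0,0,1],
  [0.6,0,0,0,1],
])

```text
clock: 29.8
tcp_pos: [0.5209, 0.0994, 0.0118]
orientation: [0.707, -0.025, 0.707, 0.025]
wrist_force: [0.3, 0.1, -1.0]
finger_gap: 0.0371
```

```bash
python3 - <<'E'
from h import *
s,R=st();print(torack(s['tcp_pos']))
rel([*rk(-.063,.046),.011],1.641,6)
p=cam('wrist','w17.png')
E
```

```text
t 29.8 tcp [0.5209 0.0994 0.0118] F [ 0.3  0.1 -1. ] gap 0.0371
[[-0.0, -0.072, 0.997], [-0.0, 0.997, 0.072], [-1.0, -0.0, -0.0]] q [ 0.04  0.4  -0.41  0.76 -0.   -0.03]
[-0.14105031  0.04539813]
now tcp [0.5209 0.0994 0.0118] phi 1.643 q1,q6 [ 0.04 -0.03]
 tool shift cm [0.08 0.05 7.81] per row /6 [0.01 0.01 1.3 ]
 turn (raw) 0.002 q6 after ~ -0.03
[[0.01, 0.01, 1.3, 0.0], [0.01, 0.01, 1.3, 0.0], [0.01, 0.01, 1.3, 0.0], [0.01, 0.01, 1.3, 0.0], [0.01, 0.01, 1.3, 0.0], [0.01, 0.01, 1.3, 0.0]]
```

View pics/w17.png

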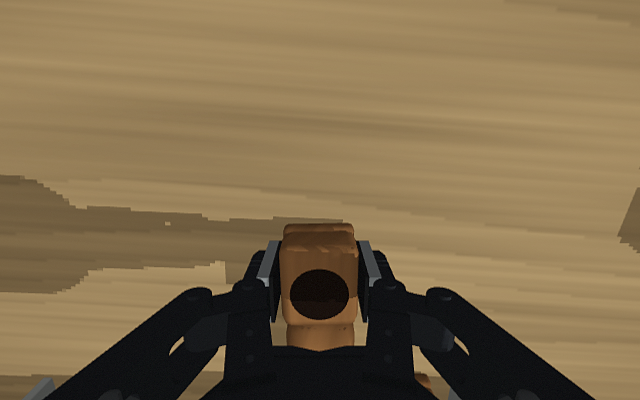

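Call:
servo_tool([
  [0,0,1.3,0,1],
  [0,0,1.3,0,1],
  [0,0,1.3,0,1],
  [0,0,1.3,0,1],
  [0,0,1.3,0,1],
  [0,0,1.0,0,1],
  [0,0,0,0,1],
  [0,0,0,0,1],
  [0,0,0,0,1],
  [0,0,0,0,1],
])

```text
clock: 31.1
tcp_pos: [0.5958, 0.1057, 0.0124]
orientation: [0.707, -0.026, 0.707, 0.026]
wrist_force: [0.9, 0.1, -0.0]
finger_gap: 0.037
```

Call:
servo_tool([
  [0.2,0,0,0,1],
  [0,0,0,0,-1],
  [0,0,0,0,-1],
  [0,0,0,0,-1],
  [-5,0,0,0,-1],
  [0,0,-5.5,0,1],
  [0,0,0,0,1],
  [0,0,0,0,1],
  [2.5,0,0,0,1],
  [2.3,0,0,0,1],
])

```text
clock: 32.35
tcp_pos: [0.5436, 0.1017, 0.0122]
orientation: [0.708, -0.026, 0.706, 0.026]
wrist_force: [0.3, -0.0, -0.5]
finger_gap: -0.0002
```

```bash
python3 - <<'E'
from h import *
s,R=st();print(torack(s['tcp_pos']))
p=cam('wrist','w18.png')
E
```

```text
t 32.35 tcp [0.5436 0.1017 0.0122] F [ 0.3 -0.  -0.5] gap -0.0002
[[0.003, -0.073, 0.997], [0.0, 0.997, 0.073], [-1.0, -0.0, 0.003]] q [ 0.04  0.43 -0.35  0.78 -0.   -0.03]
[-0.11829121  0.04612834]
```

View pics/w18.png

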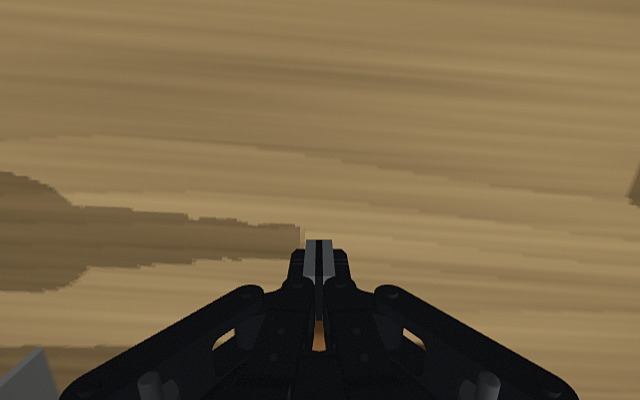

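Call:
servo_tool([
  [0,0,1.2,0,1],
  [0,0,1.0,0,1],
  [0,0,0.8,0,1],
  [0,0,0.6,0,1],
  [0,0,0.6,0,1],
  [0,0,0.6,0,1],
  [0,0,0.5,0,1],
  [0,0,0.4,0,1],
  [0,0,0.1,0,1],
  [0,0,0.1,0,1],
])

```text
clock: 33.65
tcp_pos: [0.6, 0.106, 0.0122]
orientation: [0.707, -0.026, 0.707, 0.026]
wrist_force: [-0.4, 0.2, -1.0]
finger_gap: 0.0002
```

```bash
python3 - <<'E'
from h import *
s,R=st();print(torack(s['tcp_pos']))
E
```

```text
t 33.65 tcp [0.6    0.106  0.0122] F [-0.4  0.2 -1. ] gap 0.0002
[[-0.0, -0.073, 0.997], [-0.0, 0.997, 0.073], [-1.0, -0.0, -0.0]] q [ 0.04  0.53 -0.2   0.85 -0.   -0.03]
[-0.06173684  0.04647083]
```

Call:
servo_tool([
  [0,0,0.1,0,1],
  [0,0,0.1,0,1],
  [0,0,0.1,0,1],
  [0,0,0.1,0,1],
  [0,0,0,0,1],
  [0,0,0,0,1],
  [0,0,0,0,1],
  [0,0,0,0,1],
  [0,0,0,0,1],
  [0,0,0,0,1],
])

```text
clock: 34.9
tcp_pos: [0.6036, 0.1063, 0.0122]
orientation: [0.706, -0.026, 0.707, 0.026]
wrist_force: [-6.1, -0.9, 3.2]
finger_gap: 0.0003
```

Call:
servo_tool([
  [0,0,-2,0,1],
  [-3,0,-4,0,1],
  [-5,0,-4,0,-1],
  [0,4.4,-1.7,0.025,-1],
  [0,4.4,-1.7,0.025,-1],
  [0,4.4,-1.7,0.025,-1],
  [0,4.4,-1.7,0.025,-1],
  [0,0,0,0,-1],
  [0,0,0,0,-1],
  [0,0,0,0,-1],
])

```text
clock: 36.15
tcp_pos: [0.4321, 0.2717, 0.0911]
orientation: [0.707, 0.01, 0.707, -0.01]
wrist_force: [0.6, -0.3, 0.6]
finger_gap: 0.0851
```

```bash
python3 - <<'E'
from h import *
st();p=cam('wrist','w19.png')
rel([.419,.290,.011],1.53,4)
for X in([.419,.290,.033],[.447,.289,.036]):print(proj(p,X))
E
```

```text
t 36.15 tcp [0.4321 0.2717 0.0911] F [ 0.6 -0.3  0.6] gap 0.0851
[[0.001, 0.028, 1.0], [0.0, 1.0, -0.028], [-1.0, 0.0, 0.001]] q [ 0.4   0.28 -0.36  0.93 -0.    0.43]
now tcp [0.4319 0.2716 0.0911] phi 1.542 q1,q6 [0.4  0.43]
 tool shift cm [ 8.01  1.8  -1.35] per row /4 [ 2.    0.45 -0.34]
 turn (raw) 0.012 q6 after ~ 0.44
[[2.0, 0.45, -0.34, 0.003], [2.0, 0.45, -0.34, 0.003], [2.0, 0.45, -0.34, 0.003], [2.0, 0.45, -0.34, 0.003]]
[345.04694496 197.99655138]
[344.02734007 235.79531265]
```

View pics/w19.png

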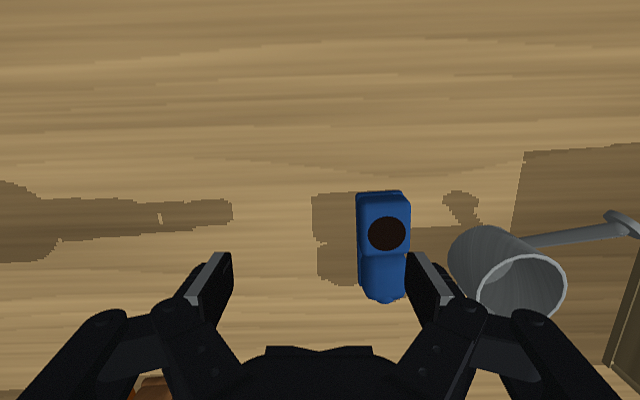

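```bash
python3 - <<'E'
from h import *
p=cam('wrist');im=p['pixels'];cv2.imwrite('pics/w19c.png',cv2.resize(im[170:330,340:580],None,fx=3.3,fy=3.3,interpolation=cv2.INTER_CUBIC))
P=lambda u,z:np.round(pt(p,u,z),4)
print('hole',P((388,234),.033),'heeltop',P((383,192),.033),'toe',P((384,302),.018))
for n,z in(('shoe_b1',0),('shoe_b1_toe',.02),('can',0)):
    for d in models.pinpoint(n,p)[:2]: print(n,d['conf'],d['location'],P(d['location'],z))
shoes(p)
E
```

```text
hole [0.4478 0.3216 0.033 ] heeltop [0.4152 0.3166 0.033 ] toe [0.5188 0.3246 0.018 ]
shoe_b1 0.83 [379.0, 238.0] [0.4669 0.322  0.    ]
shoe_b1_toe 0.87 [380.5, 297.6] [0.5128 0.321  0.02  ]
can 0.74 [483.3, 255.3] [0.4862 0.4144 0.    ]
shoe_a1 0.8 [154. 390.] rect [612.6 102.5] [38.8 29.5] mean [0.6149 0.1053] axis -0.986 bgr [25 45 68]
shoe_b1 0.89 [378. 243.] rect [470.2 322.3] [103.   43.6] mean [0.4644 0.3214] axis 0.053 bgr [79 48 27]
```

View pics/w19c.png

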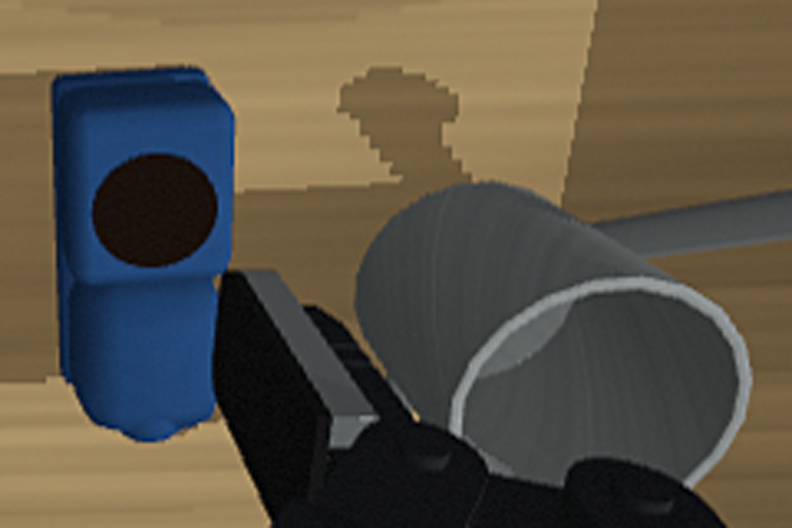

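```bash
python3 - <<'E'
from h import *
rel([.439,.3208,.011],1.61,4)
E
```

```text
now tcp [0.4314 0.2721 0.0911] phi 1.543 q1,q6 [0.41 0.43]
 tool shift cm [8.01 4.89 0.63] per row /4 [2.   1.22 0.16]
 turn (raw) -0.067 q6 after ~ 0.37
[[2.0, 1.22, 0.16, -0.017], [2.0, 1.22, 0.18, -0.017], [2.0, 1.22, 0.2, -0.017], [2.0, 1.21, 0.22, -0.017]]
```

Call:
servo_tool([
  [0,1.2,0.2,-0.017,-0.4],
  [0,1.2,0.2,-0.017,-0.4],
  [0,1.2,0.2,-0.017,-0.4],
  [0,1.2,0.2,-0.017,-0.4],
  [0,0,0,0,-0.4],
  [0,0,0,0,-0.4],
  [0,0,0,0,-0.4],
  [0,0,0,0,-0.4],
  [0,0,0,0,-0.4],
  [0,0,0,0,-0.4],
])

```text
clock: 37.75
tcp_pos: [0.4392, 0.3203, 0.0911]
orientation: [0.707, -0.015, 0.707, 0.014]
wrist_force: [-0.0, 0.9, -0.4]
finger_gap: 0.0598
```

```bash
python3 - <<'E'
from h import *
st();p=cam('wrist','w20.png');rel([.439,.3208,.011],1.61,4)
for X in([.439,.3208,.033],[.467,.322,.036]):print(proj(p,X))
E
```

```text
t 37.75 tcp [0.4392 0.3203 0.0911] F [-0.   0.9 -0.4] gap 0.0598
[[0.0, -0.041, 0.999], [-0.0, 0.999, 0.041], [-1.0, -0.0, 0.0]] q [ 0.48  0.34 -0.28  0.96 -0.    0.44]
now tcp [0.4393 0.3203 0.0911] phi 1.612 q1,q6 [0.48 0.44]
 tool shift cm [ 8.01  0.05 -0.02] per row /4 [ 2.    0.01 -0.01]
 turn (raw) 0.002 q6 after ~ 0.44
[[2.0, 0.01, -0.01, 0.0], [2.0, 0.01, -0.01, 0.0], [2.0, 0.01, -0.01, 0.0], [2.0, 0.01, -0.01, 0.0]]
[320.38447266 215.60797693]
[320.37021514 252.27046231]
```

View pics/w20.png

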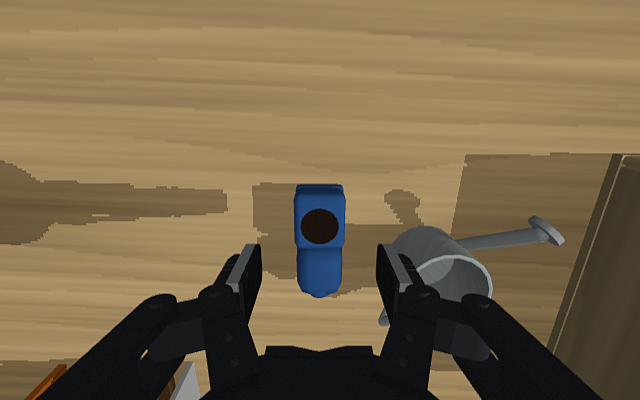

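Call:
servo_tool([
  [2.0,0,0,0,-0.4],
  [2.0,0,0,0,-0.4],
  [2.0,0,0,0,-0.4],
  [2.0,0,0,0,-0.4],
  [0,0,0,0,-0.4],
  [0,0,0,0,1],
  [0,0,0,0,1],
  [0,0,0,0,1],
  [0,0,0,0,1],
  [0,0,0,0,1],
])

```text
clock: 39.05
tcp_pos: [0.44, 0.3209, 0.0121]
orientation: [0.708, -0.014, 0.706, 0.015]
wrist_force: [-0.6, -0.1, 5.3]
finger_gap: 0.0373
```

Call:
servo_tool([
  [0,0,0,0,1],
  [-0.5,0,0,0,1],
  [-1,0,0,0,1],
  [-0.5,0,0,0,1],
  [0,-3,-1,0,1],
  [0,-4,-1,0,1],
  [0,-4,0,0,1],
  [0,0,0,0,1],
  [0,0,0,0,1],
  [0,0,0,0,1],
])

```text
clock: 40.3
tcp_pos: [0.4241, 0.2106, 0.0312]
orientation: [0.707, -0.015, 0.707, 0.015]
wrist_force: [-0.3, 0.1, -0.6]
finger_gap: 0.0368
```

```bash
python3 - <<'E'
from h import *
s,R=st();p=cam('wrist','w21.png')
t=rk(-.145,-.030);rel([*t,s['tcp_pos'][2]],1.641,5)
p=cam('top');print(models.pinpoint('can',p)[:1])
E
```

```text
t 40.3 tcp [0.4241 0.2106 0.0312] F [-0.3  0.1 -0.6] gap 0.0368
[[0.001, -0.042, 0.999], [0.0, 0.999, 0.042], [-1.0, 0.0, 0.001]] q [ 0.29  0.28 -0.53  0.76  0.    0.25]
now tcp [0.4239 0.2106 0.0311] phi 1.613 q1,q6 [0.29 0.25]
 tool shift cm [-1.000e-02 -1.907e+01  9.030e+00] per row /5 [-0.   -3.81  1.81]
 turn (raw) -0.028 q6 after ~ 0.22
[[-0.0, -3.81, 1.81, -0.006], [-0.0, -3.82, 1.78, -0.006], [-0.0, -3.83, 1.76, -0.006], [-0.0, -3.84, 1.74, -0.006], [-0.0, -3.85, 1.72, -0.006]]
[{'location': [197.3, 197.5], 'conf': 0.79}]
```

View pics/w21.png

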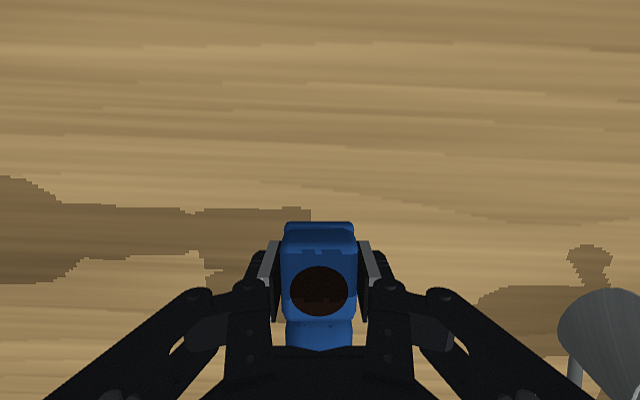

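Call:
servo_tool([
  [0,-3.8,1.8,-0.006,1],
  [0,-3.8,1.8,-0.006,1],
  [0,-3.8,1.8,-0.006,1],
  [0,-3.85,1.75,-0.006,1],
  [0,-3.85,1.75,-0.006,1],
  [0,0,0,0,1],
  [0,0,0,0,1],
  [0.7,0,0,0,1],
  [0.6,0,0,0,1],
  [0.6,0,0,0,1],
])

```text
clock: 41.7
tcp_pos: [0.5224, 0.0243, 0.0118]
orientation: [0.707, -0.026, 0.707, 0.026]
wrist_force: [-13.5, -2.0, 34.5]
finger_gap: 0.0372
```

```bash
python3 - <<'E'
from h import *
s,R=st();print(torack(s['tcp_pos']))
p=cam('wrist','w22.png')
rel([*rk(-.066,-.030),s['tcp_pos'][2]],1.641,6)
E
```

```text
t 41.7 tcp [0.5224 0.0243 0.0118] F [-13.5  -2.   34.5] gap 0.0372
[[-0.0, -0.072, 0.997], [-0.0, 0.997, 0.072], [-1.0, -0.0, -0.0]] q [-0.11  0.39 -0.43  0.75 -0.   -0.18]
[-0.14487355 -0.02959652]
now tcp [0.5225 0.0243 0.012 ] phi 1.643 q1,q6 [-0.11 -0.18]
 tool shift cm [ 0.02 -0.06  7.88] per row /6 [ 0.   -0.01  1.31]
 turn (raw) 0.002 q6 after ~ -0.18
[[0.0, -0.01, 1.31, 0.0], [0.0, -0.01, 1.31, 0.0], [0.0, -0.01, 1.31, 0.0], [0.0, -0.01, 1.31, 0.0], [0.0, -0.01, 1.31, 0.0], [0.0, -0.01, 1.31, 0.0]]
```

View pics/w22.png

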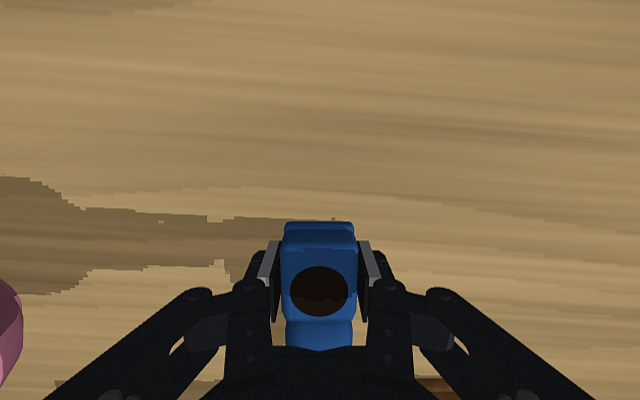

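Call:
servo_tool([
  [-0.3,0,0.5,0,1],
  [0,0,1.3,0,1],
  [0,0,1.3,0,1],
  [0,0,1.3,0,1],
  [0,0,1.3,0,1],
  [0,0,1.3,0,1],
  [0,0,0.6,0,1],
  [0,0,0,0,1],
  [0,0,0,0,1],
  [0,0,0,0,1],
])

```text
clock: 43.0
tcp_pos: [0.5981, 0.0291, 0.0151]
orientation: [0.706, -0.025, 0.707, 0.025]
wrist_force: [0.3, 0.9, -0.9]
finger_gap: 0.0369
```

Call:
servo_tool([
  [0.2,0,0,0,1],
  [0,0,0,0,-1],
  [0,0,0,0,-1],
  [0,0,0,0,-1],
  [-5,0,0,0,-1],
  [0,0,-5.5,0,1],
  [0,0,0,0,1],
  [0,0,0,0,1],
  [2.5,0,0,0,1],
  [2.3,0,0,0,1],
])

```text
clock: 44.25
tcp_pos: [0.5459, 0.025, 0.015]
orientation: [0.708, -0.025, 0.706, 0.025]
wrist_force: [-0.7, -0.4, 0.3]
finger_gap: -0.0001
```

Call:
servo_tool([
  [0,0,1.2,0,1],
  [0,0,1.0,0,1],
  [0,0,0.8,0,1],
  [0,0,0.6,0,1],
  [0,0,0.6,0,1],
  [0,0,0.6,0,1],
  [0,0,0.4,0,1],
  [0,0,0.2,0,1],
  [0,0,0,0,1],
  [0,0,0,0,1],
])

```text
clock: 45.5
tcp_pos: [0.5975, 0.0291, 0.0151]
orientation: [0.707, -0.025, 0.707, 0.025]
wrist_force: [-0.4, 1.1, -0.1]
finger_gap: -0.0001
```

```bash
python3 - <<'E'
from h import *
s,R=st();print(torack(s['tcp_pos']))
E
```

```text
t 45.5 tcp [0.5975 0.0291 0.0151] F [-0.4  1.1 -0.1] gap -0.0001
[[0.0, -0.071, 0.997], [-0.0, 0.997, 0.071], [-1.0, -0.0, 0.0]] q [-0.09  0.5  -0.23  0.84 -0.   -0.16]
[-0.06954072 -0.03014668]
```

Call:
servo_tool([
  [0,0,0.4,0,1],
  [0,0,0.3,0,1],
  [0,0,0.2,0,1],
  [0,0,0.1,0,1],
  [0,0,0.1,0,1],
  [0,0,0.1,0,1],
  [0,0,0,0,1],
  [0,0,0,0,1],
  [0,0,0,0,1],
  [0,0,0,0,1],
])

```text
clock: 46.75
tcp_pos: [0.6088, 0.0299, 0.015]
orientation: [0.706, -0.025, 0.707, 0.025]
wrist_force: [-5.5, -1.1, 3.7]
finger_gap: 0.0003
```

Call:
servo_tool([
  [0,0,-2,0,1],
  [-4,0,-4,0,1],
  [-6,0,-4,0,-1],
  [-6,-3,0,0,-1],
  [-6,-3,0,0,-1],
  [-6,-3,0,0,-1],
  [-4,-2,0,0,-1],
  [0,0,0,0,-1],
  [0,0,0,0,-1],
  [0,0,0,0,-1],
])

```text
clock: 48.0
tcp_pos: [0.5221, -0.0797, 0.3132]
orientation: [0.706, -0.025, 0.707, 0.026]
wrist_force: [-0.4, -0.4, -0.3]
finger_gap: 0.0854
```

```bash
python3 - <<'E'
from h import *
st();p=cam('wrist','w23.png')
z={'mower':0,'mower_handle':.104,'bench':0,'bowl':0}
for n in z:
    for d in models.pinpoint(n,p)[:2]:
        print(n,round(d['conf'],2),np.round(d['location'],1),np.round(pt(p,d['location'],z[n]),4))
E
```

```text
t 48.0 tcp [ 0.5221 -0.0797  0.3132] F [-0.4 -0.4 -0.3] gap 0.0854
[[-0.002, -0.072, 0.997], [0.001, 0.997, 0.072], [-1.0, 0.001, -0.002]] q [-0.3   0.21  0.11  1.47  0.   -0.38]
mower 0.82 [180.4 109.1] [ 0.4681 -0.2879  0.    ]
mower 0.75 [377.5 244.1] [0.665  0.0304 0.    ]
mower_handle 0.55 [209.9  64. ] [ 0.4128 -0.2068  0.104 ]
bench 0.83 [140.4 183.6] [ 0.5869 -0.3588  0.    ]
bowl 0.82 [258.5 182.9] [ 0.5722 -0.172   0.    ]
```

View pics/w23.png

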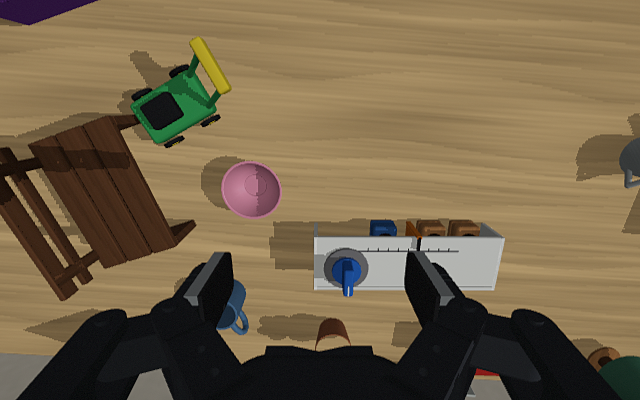

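```bash
python3 - <<'E'
from h import *
im=cv2.imread('pics/w23.png');cv2.imwrite('pics/w23c.png',cv2.resize(im[25:310,0:290],None,fx=2.7,fy=2.1*2.7/2.7*1.0,interpolation=cv2.INTER_CUBIC))
E
```

```text
(no output)
```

View pics/w23c.png

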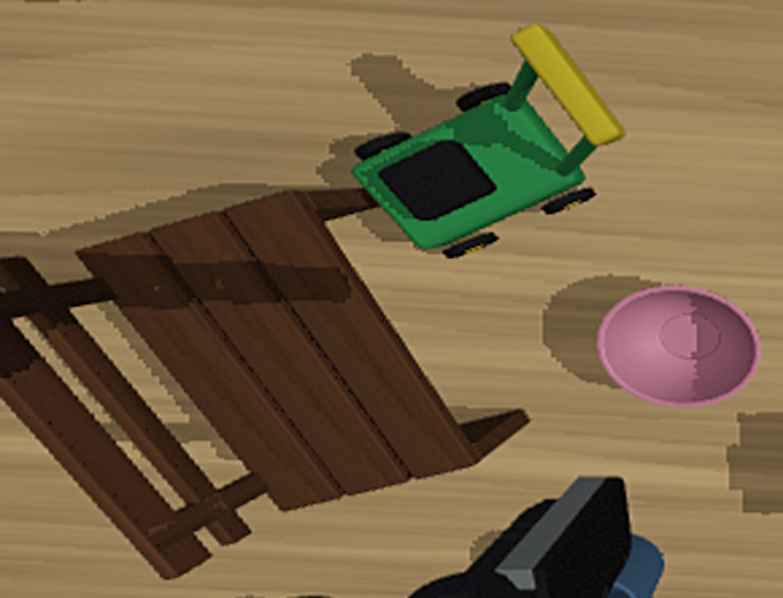

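```bash
python3 - <<'E'
from h import *
p=cam('wrist')
C=lambda u,z:pt(p,(u[0]/2.7,25+u[1]/2.1),z)[:2]
A=C((300,190),.076);B=C((478,465),.076);D=C((80,252),.076);E=C((283,510),.076)
print('seat',A,B,D,E,np.linalg.norm(A-B),np.linalg.norm(A-D),np.linalg.norm(B-E))
ang=lambda v:np.arctan2(v[1],v[0])
print('x dirs',ang(D-A),ang(E-B),'from front edge',ang(A-B)-np.pi/2, 'rear',ang(D-E)-np.pi/2)
th=(ang(A-B)-np.pi/2);th2=(ang(D-E)-np.pi/2)
for t in(th,th2,-1.2):
  xd=np.array([np.cos(t),np.sin(t)]);print('orig',(A+B)/2+.055*xd,(A+B+D+E)/4-.005*xd)
print('panel bottoms',C((372,200),0),C((527,415),0))
a=C((430,248),.03);b=C((583,178),.03);print('mower long edge',ang(a-b),np.linalg.norm(a-b))
a=C((523,38),.112);b=C((605,140),.112);print('handle',ang(a-b),ang(b-a)-np.pi/2,np.linalg.norm(a-b),C((567,85),.112))
E
```

```text
seat [ 0.47843737 -0.34109611] [ 0.65344945 -0.27263813] [ 0.52274588 -0.44960168] [ 0.6959227  -0.37991877] 0.18792478124817288 0.11720368192779598 0.1153824684575242
x dirs -1.1831103472223377 -1.1938225761351344 from front edge -4.339525177665169 rear -4.329832479656952
orig [ 0.54590779 -0.25564628] [ 0.58946027 -0.36547011]
orig [ 0.54541227 -0.25584288] [ 0.58950532 -0.36545224]
orig [ 0.58587308 -0.35812927] [ 0.58582706 -0.35615348]
panel bottoms [ 0.48938322 -0.35318705] [ 0.64893959 -0.27660643]
mower long edge -1.0081501772876529 0.0968984144932586
handle -2.553525536161356 -0.9827292093664591 0.05502917799348083 [ 0.41532364 -0.20467405]
```

```bash
python3 - <<'E'
from h import *
rel([.4145,-.2055,.17],2.15,5)
E
```

```text
now tcp [ 0.5224 -0.0801  0.3143] phi 1.642 q1,q6 [-0.3  -0.38]
 tool shift cm [ 14.44 -11.74 -11.65] per row /5 [ 2.89 -2.35 -2.33]
 turn (raw) -0.508 q6 after ~ -0.88
[[2.89, -2.35, -2.33, -0.102], [2.89, -2.1, -2.56, -0.102], [2.89, -1.83, -2.76, -0.102], [2.89, -1.54, -2.93, -0.102], [2.89, -1.24, -3.07, -0.102]]
```

Call:
servo_tool([
  [2.9,-2.35,-2.3,-0.102,-1],
  [2.9,-2.1,-2.55,-0.102,-1],
  [2.9,-1.85,-2.75,-0.102,-1],
  [2.9,-1.55,-2.9,-0.102,-1],
  [2.9,-1.25,-3.1,-0.102,-1],
  [0,0,0,0,-0.5],
  [0,0,0,0,-0.5],
  [0,0,0,0,-0.5],
  [0,0,0,0,-0.5],
  [0,0,0,0,-0.5],
])

```text
clock: 49.55
tcp_pos: [0.4159, -0.2061, 0.1702]
orientation: [0.678, -0.203, 0.677, 0.203]
wrist_force: [0.4, -0.0, 0.3]
finger_gap: 0.064
```

```bash
python3 - <<'E'
from h import *
st();p=cam('wrist','w24.png');rel([.4145,-.2055,.085],2.15,4)
for X in([.4145,-.2055,.112],):print(proj(p,X))
for n,z in(('mower',0),('mower_handle',.104)):
    for d in models.pinpoint(n,p)[:2]: print(n,d['conf'],d['location'],pt(p,d['location'],z))
E
```

```text
t 49.55 tcp [ 0.4159 -0.2061  0.1702] F [ 0.4 -0.   0.3] gap 0.064
[[0.001, -0.55, 0.835], [-0.001, 0.835, 0.55], [-1.0, -0.001, 0.0]] q [-0.63  0.13 -0.34  1.1   0.   -1.22]
now tcp [ 0.4157 -0.2061  0.1701] phi 2.153 q1,q6 [-0.63 -1.22]
 tool shift cm [ 8.51  0.12 -0.07] per row /4 [ 2.13  0.03 -0.02]
 turn (raw) 0.003 q6 after ~ -1.21
[[2.13, 0.03, -0.02, 0.001], [2.13, 0.03, -0.02, 0.001], [2.13, 0.03, -0.02, 0.001], [2.13, 0.03, -0.02, 0.001]]
[320.79493186 215.2585502 ]
mower 0.9 [233.4, 175.8] [ 0.46446898 -0.28483144  0.        ]
mower 0.51 [125.5, 225.9] [ 0.58414709 -0.3596071   0.        ]
mower_handle 0.68 [319.9, 211.0] [ 0.41459283 -0.20618084  0.104     ]
```

View pics/w24.png

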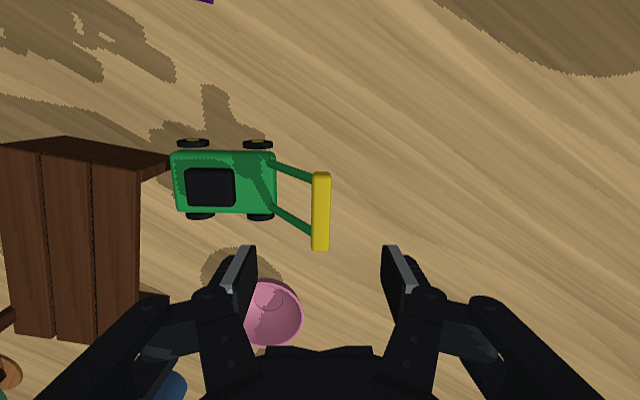

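Call:
servo_tool([
  [2.1,0,0,0,-0.5],
  [2.1,0,0,0,-0.5],
  [2.1,0,0,0,-0.5],
  [2.1,0,0,0,-0.5],
  [0,0,0,0,-0.5],
  [0,0,0,0,1],
  [0,0,0,0,1],
  [0,0,0,0,1],
  [0,0,0,0,1],
  [0,0,0,0,1],
], grip_force=60)

```text
clock: 50.95
tcp_pos: [0.4157, -0.2065, 0.0865]
orientation: [0.678, -0.203, 0.677, 0.202]
wrist_force: [-0.7, 1.7, 6.3]
finger_gap: 0.0129
```

```bash
cat >> h.py <<'E'
BO=np.array([.586,-.357]);BY=-1.193
def bk(x,y):
    c,s=np.cos(BY),np.sin(BY); return BO+np.array([c*x-s*y,s*x+c*y])
def tob(P):
    c,s=np.cos(BY),np.sin(BY); d=np.array(P[:2])-BO; return np.array([c*d[0]+s*d[1],-s*d[0]+c*d[1]])
E
python3 - <<'E'
from h import *
s,R=st();p=cam('wrist','w25.png');print(tob(s['tcp_pos']))
E
```

```text
t 50.95 tcp [ 0.4157 -0.2065  0.0865] F [-0.7  1.7  6.3] gap 0.0129
[[0.001, -0.549, 0.836], [-0.001, 0.836, 0.549], [-1.0, -0.001, 0.001]] q [-0.63  0.2  -0.48  0.89  0.   -1.22]
[-0.20266825 -0.10275358]
```

View pics/w25.png

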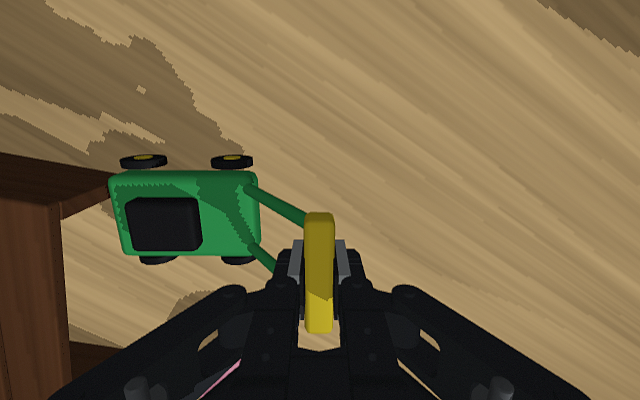

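Call:
servo_tool([
  [-0.3,0,0,0,1],
  [0,0.6,0,0,1],
  [0,0.6,0,0,1],
  [0,0,0,0.051,1],
  [0,0,0,0.051,1],
  [0,0,0,0.051,1],
  [0,0,0,0.051,1],
  [0,0,0,0,1],
  [0,0,0,0,1],
  [0,0,0,0,1],
])

```text
clock: 52.25
tcp_pos: [0.4086, -0.1962, 0.0888]
orientation: [0.695, -0.133, 0.695, 0.133]
wrist_force: [1.1, -0.7, -1.7]
finger_gap: 0.0129
```

Call:
servo_tool([
  [0,0,1.0,0,1],
  [0,0,1.0,0,1],
  [0,0,1.0,0,1],
  [0,0,1.0,0,1],
  [0,0,1.0,0,1],
  [0,0,1.0,0,1],
  [0,0,0.8,0,1],
  [0,0,0,0,1],
  [0,0,0,0,1],
  [0,0,0,0,1],
])

```text
clock: 53.5
tcp_pos: [0.4716, -0.1713, 0.0888]
orientation: [0.694, -0.132, 0.695, 0.132]
wrist_force: [-0.7, 0.2, -0.3]
finger_gap: 0.0129
```

```bash
python3 - <<'E'
from h import *
s,R=st();p=cam('wrist','w26.png');print(tob(s['tcp_pos']),np.arctan2(R[1,1],R[0,1]))
for n,z in(('mower',0.003),('bowl',0),('bench',0)):
    for d in models.pinpoint(n,p)[:2]: print(n,d['conf'],d['location'],tob(pt(p,d['location'],z)))
# expected edges
for X in ([*bk(-.055,.082),0],[*bk(-.055,-.082),0],[*bk(-.055,-.095),.076],[*bk(-.055,.095),.076]): print(np.round(proj(p,X)))
E
```

```text
t 53.5 tcp [ 0.4716 -0.1713  0.0888] F [-0.7  0.2 -0.3] gap 0.0129
[[-0.0, -0.368, 0.93], [-0.0, 0.93, 0.368], [-1.0, 0.0, -0.0]] q [-0.51  0.27 -0.39  0.92 -0.   -0.89]
[-0.21479179 -0.03783139] 1.9476490242714595
mower 0.73 [203.0, 200.0] [-0.12066943 -0.04106522]
bowl 0.47 [204.4, 203.3] [-0.12025603 -0.03720773]
[150. 323.]
[114. 149.]
[ 13. 146.]
[ 96. 413.]
```

View pics/w26.png

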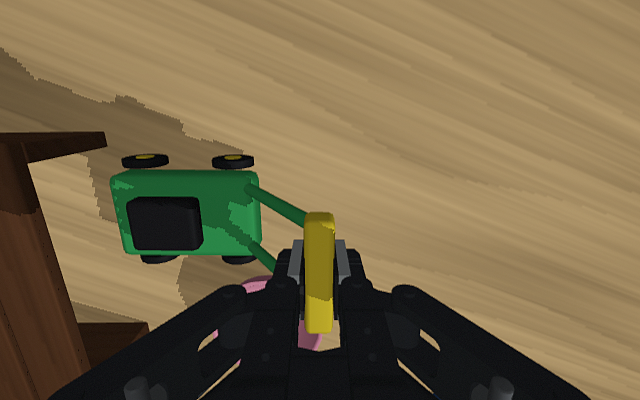

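Call:
servo_tool([
  [0,-0.8,0,0,1],
  [0,-0.8,0.1,0,1],
  [0,-0.9,0.2,0,1],
  [0,-1.0,0.2,0,1],
  [0,-1.0,0,0,1],
  [0,-1.0,0,0,1],
  [0,-1.0,0,0,1],
  [0,0,0,0,1],
  [0,0,0,0,1],
  [0,0,0,0,1],
])

```text
clock: 54.95
tcp_pos: [0.5003, -0.2294, 0.0888]
orientation: [0.694, -0.133, 0.695, 0.133]
wrist_force: [-0.3, -0.3, -1.4]
finger_gap: 0.013
```

```bash
python3 - <<'E'
from h import *
s,R=st();p=cam('wrist','w27.png');print(tob(s['tcp_pos']),np.arctan2(R[1,1],R[0,1]))
E
```

```text
t 54.95 tcp [ 0.5003 -0.2294  0.0888] F [-0.3 -0.3 -1.4] gap 0.013
[[-0.0, -0.369, 0.93], [0.0, 0.93, 0.369], [-1.0, 0.0, -0.0]] q [-0.58  0.35 -0.26  0.96  0.   -0.95]
[-0.15018865 -0.03261133] 1.9483145807410576
```

View pics/w27.png

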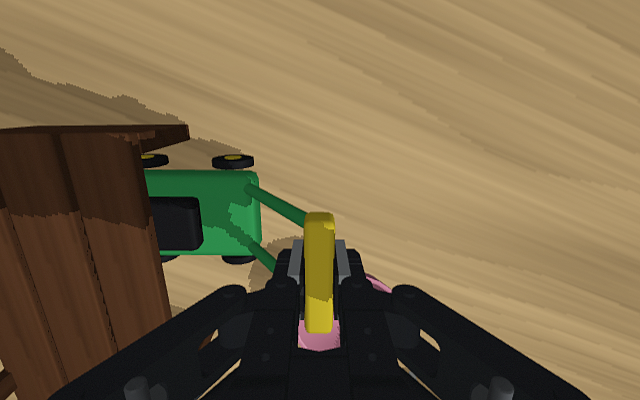

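Call:
servo_tool([
  [0,-0.9,0,0,1],
  [0,-0.9,0,0,1],
  [0,-0.9,0,0,1],
  [0,-0.9,0,0,1],
  [0,-0.9,0,0,1],
  [0,-0.8,0,0,1],
  [0,0,0,0,1],
  [0,0,0,0,1],
  [0,0,0,0,1],
  [0,0,0,0,1],
])

```text
clock: 56.25
tcp_pos: [0.52, -0.2788, 0.0889]
orientation: [0.695, -0.133, 0.695, 0.133]
wrist_force: [-0.2, -0.2, -3.2]
finger_gap: 0.0127
```

```bash
python3 - <<'E'
from h import *
s,R=st();p=cam('wrist','w28.png');print(tob(s['tcp_pos']),np.arctan2(R[1,1],R[0,1]))
E
```

```text
t 56.25 tcp [ 0.52   -0.2788  0.0889] F [-0.2 -0.2 -3.2] gap 0.0127
[[-0.0, -0.369, 0.93], [-0.0, 0.93, 0.369], [-1.0, -0.0, -0.0]] q [-0.63  0.42 -0.16  0.99 -0.   -1.01]
[-0.09699456 -0.03250703] 1.9483237192150398
```

View pics/w28.png

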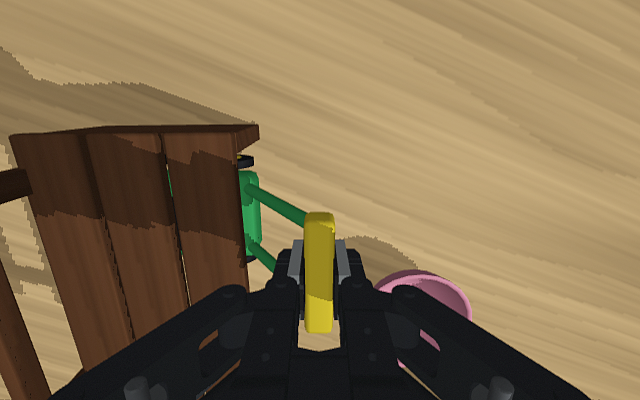

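Call:
servo_tool([
  [0,-0.2,0,0,1],
  [0,-0.2,0,0,1],
  [0.25,0,0,0,1],
  [0,0,0,0,1],
  [0,0,0,0,0.1],
  [0,0,0,0,0.1],
  [0,0,0,0,0.1],
  [-2,0,0,0,0.1],
  [-4,0,0,0,0.1],
  [-5,0,0,0,0.1],
])

```text
clock: 57.55
tcp_pos: [0.5208, -0.2823, 0.1963]
orientation: [0.694, -0.132, 0.695, 0.133]
wrist_force: [0.2, -0.7, 1.0]
finger_gap: 0.0389
```

Call:
servo_tool([
  [-5,2,0,0,0],
  [-6,5,0,-0.07,0],
  [-5,6,2,-0.07,0],
  [0,6,2,-0.07,0],
  [0,6,2,-0.07,0],
  [0,0,0,0,0],
  [0,0,0,0,0],
  [0,0,0,0,0],
  [0,0,0,0,0],
  [0,0,0,0,0],
])

```text
clock: 58.8
tcp_pos: [0.4649, -0.0576, 0.3328]
orientation: [0.669, -0.228, 0.67, 0.228]
wrist_force: [-0.1, 0.3, 1.1]
finger_gap: 0.0426
```

```bash
python3 - <<'E'
from h import *
s,R=st();p=cam('wrist','w29.png')
for n,z in(('mower',0.0),('mower_handle',.104),('bench',0),('bowl',0)):
    for d in models.pinpoint(n,p)[:2]: print(n,d['conf'],d['location'],pt(p,d['location'],z),tob(pt(p,d['location'],z)))
for n in('scene','top'): cam(n,n+'29.png')
E
```

```text
t 58.8 tcp [ 0.4649 -0.0576  0.3328] F [-0.1  0.3  1.1] gap 0.0426
[[-0.001, -0.61, 0.793], [0.0, 0.793, 0.61], [-1.0, 0.0, -0.0]] q [-0.29  0.1   0.02  1.49 -0.   -0.95]
mower 0.8 [114.1, 74.2] [ 0.55650732 -0.36974151  0.        ] [ 0.00096392 -0.03211285]
mower_handle 0.9 [136.1, 88.5] [ 0.52137138 -0.28473554  0.104     ] [-0.09100812 -0.03341458]
bench 0.9 [109.5, 93.1] [ 0.58508905 -0.36347014  0.        ] [ 0.00567784 -0.00323337]
bench 0.38 [133.4, 88.1] [ 5.56629692e-01 -3.38170628e-01 -5.55111512e-17] [-0.02833544 -0.02035346]
bowl 0.94 [222.9, 162.6] [ 0.57111947 -0.17128002  0.        ] [-0.17811199  0.05467595]
```

View pics/w29.png

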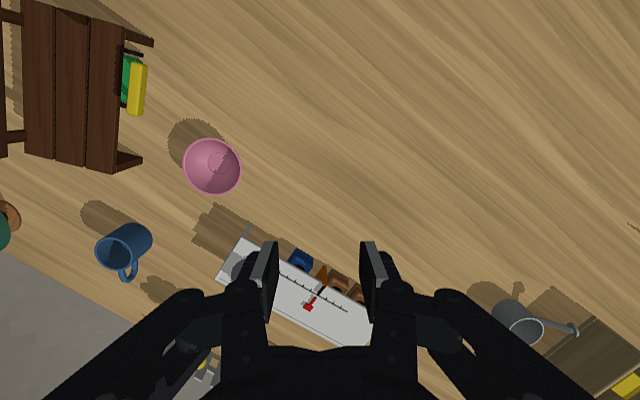

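View pics/top29.png

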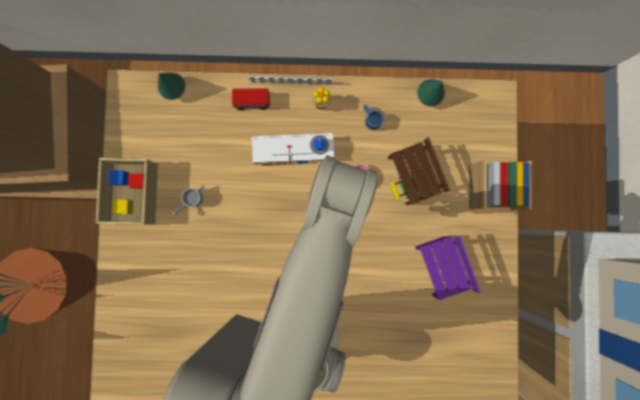

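Call:
servo_tool([
  [0,3,-1,0.1,0],
  [0,3,-1,0.1,0],
  [0,2,-1,0.1,0],
  [0,0,0,0.1,0],
  [0,0,0,0.1,0],
  [0,0,0,0,0],
  [0,0,0,0,0],
  [0,0,0,0,0],
  [0,0,0,0,0],
  [0,0,0,0,0],
])

```text
clock: 60.4
tcp_pos: [0.3964, -0.0054, 0.333]
orientation: [0.705, -0.056, 0.705, 0.056]
wrist_force: [-0.2, 0.5, -0.1]
finger_gap: 0.0426
```

```bash
python3 - <<'E'
from h import *
s,R=st();p=cam('wrist','w30.png');im=p['pixels']
u=proj(p,[.65,.065,.05]).astype(int);print(u)
x0=max(0,u[0]-110);y0=max(0,u[1]-70)
cv2.imwrite('pics/w30c.png',cv2.resize(im[y0:y0+130,x0:x0+220],None,fx=3.6,fy=3.6,interpolation=cv2.INTER_CUBIC));print(x0,y0)
for n,z in(('shoe_a1',.0),('shoe_b1',0)):
    for d in models.outline_of(n,p)[:4]:
        print(n,round(d['conf'],2),d['location'],torack(pt(p,d['location'],.03)))
E
```

```text
t 60.4 tcp [ 0.3964 -0.0054  0.333 ] F [-0.2  0.5 -0.1] gap 0.0426
[[-0.0, -0.157, 0.988], [-0.0, 0.988, 0.157], [-1.0, -0.0, -0.0]] q [-0.22 -0.05 -0.13  1.49 -0.   -0.37]
[336 310]
226 240
shoe_a1 0.54 [355.4, 288.7] [-0.04689351  0.03332539]
shoe_a1 0.32 [277.0, 323.0] [ 0.0379689  -0.09973135]
shoe_b1 0.59 [355.9, 287.5] [-0.04939133  0.03388707]
```

View pics/w30c.png

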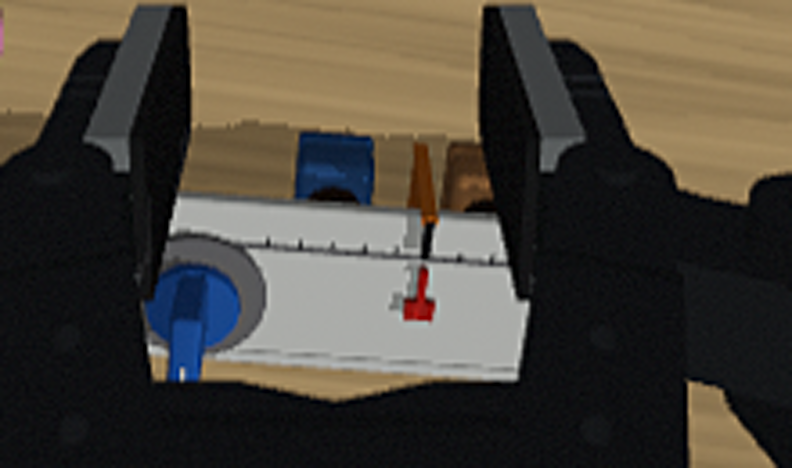

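```bash
python3 - <<'E'
from h import *
rel([.60,.065,.30],1.641,5)
E
```

```text
now tcp [ 0.3964 -0.0054  0.3331] phi 1.728 q1,q6 [-0.22 -0.37]
 tool shift cm [ 3.3   3.77 21.22] per row /5 [0.66 0.75 4.24]
 turn (raw) 0.087 q6 after ~ -0.29
[[0.66, 0.75, 4.24, 0.017], [0.66, 0.83, 4.23, 0.017], [0.66, 0.9, 4.21, 0.017], [0.66, 0.97, 4.2, 0.017], [0.66, 1.05, 4.18, 0.017]]
```

Call:
servo_tool([
  [0.6,0.8,4.2,0.017,-1],
  [0.6,0.8,4.2,0.017,-1],
  [0.6,0.9,4.2,0.017,-1],
  [0.6,1.0,4.2,0.017,-1],
  [0.6,1.0,4.2,0.017,-1],
  [0,0,0,0,-1],
  [0,0,0,0,-1],
  [0,0,0,0,-1],
  [0,0,0,0,-1],
  [0,0,0,0,-1],
])

```text
clock: 61.8
tcp_pos: [0.5989, 0.0648, 0.3039]
orientation: [0.707, -0.025, 0.706, 0.025]
wrist_force: [0.0, -0.0, 0.6]
finger_gap: 0.0855
```

```bash
python3 - <<'E'
from h import *
s,R=st();p=cam('wrist','w31.png');im=p['pixels']
u=proj(p,[.65,.065,.05]).astype(int);print(u)
x0=max(0,u[0]-110);y0=max(0,u[1]-70)
cv2.imwrite('pics/w31c.png',cv2.resize(im[y0:y0+130,x0:x0+220],None,fx=3.6,fy=3.6,interpolation=cv2.INTER_CUBIC));print(x0,y0)
for y in(-.03,.046,.1):
  for hx in (-.048,-.063):
    print(y,hx,[np.round((proj(p,[*rk(hx,y),z])-[x0,y0])*3.6) for z in(.033,0)])
E
```

```text
t 61.8 tcp [0.5989 0.0648 0.3039] F [ 0.  -0.   0.6] gap 0.0855
[[0.001, -0.072, 0.997], [-0.0, 0.997, 0.072], [-1.0, -0.0, 0.001]] q [-0.03  0.36  0.29  1.5  -0.   -0.1 ]
[316 198]
206 128
-0.03 -0.048 [array([318., 160.]), array([324., 142.])]
-0.03 -0.063 [array([317., 123.]), array([323., 107.])]
0.046 -0.048 [array([510., 161.]), array([503., 143.])]
0.046 -0.063 [array([511., 123.]), array([504., 108.])]
0.1 -0.048 [array([646., 161.]), array([630., 143.])]
0.1 -0.063 [array([649., 124.]), array([632., 108.])]
```

View pics/w31c.png

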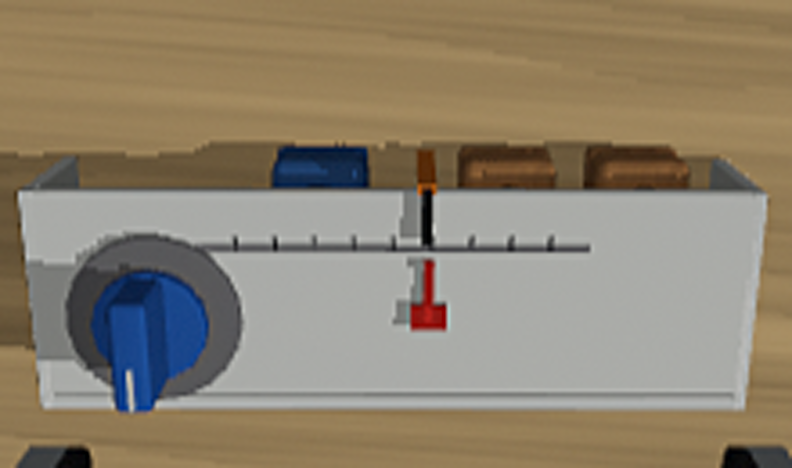

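```bash
python3 - <<'E'
from h import *
p=cam('wrist');
for n,z in(('mower_handle',.104),('bowl',0)):
    for d in models.pinpoint(n,p)[:1]: print(n,d['conf'],tob(pt(p,d['location'],z)))
print(order.hand_in())
E
```

```text
bowl 0.79 [-0.17486936  0.05986826]
the job is handed in; nothing more can be done
None
```

The porch is tidied and I handed the job in at about 62 s of the 210 s. No verdict came back.

**What I did**
- **Knob:** I turned it about 2.4 rad clockwise until the needle met the red mark, then let go before touching any clog.
- **Clogs:** Three were present. I pushed the two brown ones home in the left bay and the blue one home in the right bay, each until it pressed on the back wall (5–7 N on the wrist).
- **Blue clog knocked:** It had been knocked about 3 cm towards the can before I reached it. I measured its place again and gripped it with a narrower opening.
- **Mower:** I held it by the handle, straightened it and pushed it under the brown bench. I left the purple bench alone.

**Last checks**
- **Needle:** It is within about 1 mm of the mark in the final picture.
- **Clogs:** The final picture shows all three heels 5–6 mm out from the shelf edge, as expected with the toes at the wall, and standing straight.
- **Mower:** It was last measured at bench x = +1 mm, y = -32 mm, with the handle in front at x = -91 mm. That was after I let go and about 3 s before handing in. It was out of the last picture, so I have no reading from the moment of handing in.
- **Bowl and can:** The bowl measured within about 6 mm of its earlier place, which is within measuring error. I did not measure the can again at the end; it looked unmoved in the pictures.

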